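# Fill the gaps in the glass rack and shut its keeper

### The job

Fill the glass rack: slide one of the two short tumblers left on the worktop into each empty bay, all the way back, then swing the rack's keeper bar over the glasses and fully down across the front. An espresso cup stands in the way: move it aside and leave it standing mouth down on the worktop. The tumblers are wet and slippery, so slide them mouth down along the worktop without lifting or tipping them, leave those already in the rack in their bays, and do not disturb the other things.

Things in the scene. Friction and masses are not known exactly. Their poses are not given: they have to be found in the camera images.
- rack: fixed steel glass rack, open at front (-x side), top and below, so that glasses stand on the worktop in it: five bays in a row along its y axis, 84 mm apart. Origin on the worktop at the middle bay's home point; x to its back, y to its left, z up. Back stop face at x = +33 mm, 41 mm high. End cheeks 66 mm high, outer faces at y = +-213 mm, with 3 mm high feet to y = +-243 mm
- bay_1 (a point): centre of a tumbler's foot when fully home in bay 1, the leftmost (+y), on the worktop. Every bay is 79 mm wide between wire dividers that are 5 mm thick, 48 mm high and reach from 40 mm in front of this point to 34 mm behind it (rack x)
- bay_2 (a point): the same point in bay 2, counted from the left (+y)
- bay_3 (a point): the same point in bay 3, counted from the left (+y)
- bay_4 (a point): the same point in bay 4, counted from the left (+y)
- bay_5 (a point): the same point in bay 5, counted from the left (+y)
- keeper (a joint): angle (rad) of the keeper bar, a U-shaped bail of 8 mm rod hinged on both end cheeks about the rack's y axis at x = 0, z = 55 mm; the rod spans the width, 64 mm from the hinge axis. 0 = fully down (rod across the front at x = -64, z = 55 mm), pi/2 = straight above the glasses; opens to 2.05, leaning back. Past straight-up it sinks shut by its own weight unless something is in its way
- keeper_tab (a point): middle of the flat finger tab on the keeper rod, over the middle bay: 36 mm wide along y, 22 mm long (sticking out from the rod, 65 to 87 mm from the hinge axis), 5 mm thick; this point lies 77 mm from the hinge axis
- glass_1: short clear glass tumbler standing mouth down, 66 mm across at its mouth (the lower end), narrowing a little upward, 88 mm tall, 0.24 kg; origin at the centre of its underside, z up. All five are alike. It stands either in a bay of the rack or on the open worktop in front of it: see where.
- glass_2: another tumbler like glass_1, in the rack or on the worktop: see where
- glass_3: another tumbler like glass_1, in the rack or on the worktop: see where
- glass_4: another tumbler like glass_1, in the rack or on the worktop: see where
- glass_5: another tumbler like glass_1, in the rack or on the worktop: see where
- cup: white espresso cup standing mouth down on the worktop in front of an empty bay: 51 mm tall; round body 64 mm across at the rim (below), 56 mm at the top, its axis at the cup's y = +14 mm; loop handle 12 mm wide to the cup's -y, reaching y = -46 mm. Origin at the centre of the underside of the whole, z up
- scraper: green flat scraper lying on the worktop, 139 x 105 x 14 mm; a bystander
- label_roll: roll of paper labels lying flat, 61 mm across, 25 mm high; a bystander
There are look-alikes about, which are no part of the job. What is shaped like the cup but pink is not meant. Leave any orange look-alike of the glass_5 alone.

How it is judged (in metres and radians):
At the end, for the whole second after the job is handed in: each of the five bays holds one short tumbler upright (within 0.1 rad) with its centre within 22 mm of the bay's home point, the keeper is down (under 0.12 rad), the cup stands mouth down on the worktop, and all are at rest (((horizontal distance between glass_1 and bay_1 below 0.022 m and angle between glass_1's own z axis and vertical below 0.1 rad) or (horizontal distance between glass_2 and bay_1 below 0.022 m and angle between glass_2's own z axis and vertical below 0.1 rad) or (horizontal distance between glass_3 and bay_1 below 0.022 m and angle between glass_3's own z axis and vertical below 0.1 rad) or (horizontal distance between glass_4 and bay_1 below 0.022 m and angle between glass_4's own z axis and vertical below 0.1 rad) or (horizontal distance between glass_5 and bay_1 below 0.022 m and angle between glass_5's own z axis and vertical below 0.1 rad)) and ((horizontal distance between glass_1 and bay_2 below 0.022 m and angle between glass_1's own z axis and vertical below 0.1 rad) or (horizontal distance between glass_2 and bay_2 below 0.022 m and angle between glass_2's own z axis and vertical below 0.1 rad) or (horizontal distance between glass_3 and bay_2 below 0.022 m and angle between glass_3's own z axis and vertical below 0.1 rad) or (horizontal distance between glass_4 and bay_2 below 0.022 m and angle between glass_4's own z axis and vertical below 0.1 rad) or (horizontal distance between glass_5 and bay_2 below 0.022 m and angle between glass_5's own z axis and vertical below 0.1 rad)) and ((horizontal distance between glass_1 and bay_3 below 0.022 m and angle between glass_1's own z axis and vertical below 0.1 rad) or (horizontal distance between glass_2 and bay_3 below 0.022 m and angle between glass_2's own z axis and vertical below 0.1 rad) or (horizontal distance between glass_3 and bay_3 below 0.022 m and angle between glass_3's own z axis and vertical below 0.1 rad) or (horizontal distance between glass_4 and bay_3 below 0.022 m and angle between glass_4's own z axis and vertical below 0.1 rad) or (horizontal distance between glass_5 and bay_3 below 0.022 m and angle between glass_5's own z axis and vertical below 0.1 rad)) and ((horizontal distance between glass_1 and bay_4 below 0.022 m and angle between glass_1's own z axis and vertical below 0.1 rad) or (horizontal distance between glass_2 and bay_4 below 0.022 m and angle between glass_2's own z axis and vertical below 0.1 rad) or (horizontal distance between glass_3 and bay_4 below 0.022 m and angle between glass_3's own z axis and vertical below 0.1 rad) or (horizontal distance between glass_4 and bay_4 below 0.022 m and angle between glass_4's own z axis and vertical below 0.1 rad) or (horizontal distance between glass_5 and bay_4 below 0.022 m and angle between glass_5's own z axis and vertical below 0.1 rad)) and ((horizontal distance between glass_1 and bay_5 below 0.022 m and angle between glass_1's own z axis and vertical below 0.1 rad) or (horizontal distance between glass_2 and bay_5 below 0.022 m and angle between glass_2's own z axis and vertical below 0.1 rad) or (horizontal distance between glass_3 and bay_5 below 0.022 m and angle between glass_3's own z axis and vertical below 0.1 rad) or (horizontal distance between glass_4 and bay_5 below 0.022 m and angle between glass_4's own z axis and vertical below 0.1 rad) or (horizontal distance between glass_5 and bay_5 below 0.022 m and angle between glass_5's own z axis and vertical below 0.1 rad)) and value of joint keeper below 0.12 rad and angle between cup's own z axis and vertical below 0.15 rad and height (world z) of cup between -0.01 and 0.01 m and linear speed of each of cup, glass_1, glass_2, glass_3, glass_4, glass_5 below 0.02 m/s); the robot touches nothing.
It fails at once if a tumbler lifted more than 30 mm off the surface (height (world z) of any of glass_1, glass_2, glass_3, glass_4, glass_5 above 0.03 m).
It fails at once if a tumbler tipped by more than 0.35 rad or off the worktop (angle between any of glass_1, glass_2, glass_3, glass_4, glass_5's own z axis and vertical above 0.35 rad or height (world z) of any of glass_1, glass_2, glass_3, glass_4, glass_5 below -0.05 m).
It fails at once if a tumbler that was already in the rack moved by more than 30 mm (distance of any of glass_1, glass_2, glass_3 from where it was at the start of the episode above 0.03 m).
It fails at once if a bystander moved by more than 40 mm (distance of any of scraper, label_roll from where it was at the start of the episode above 0.04 m).
It also fails if it takes over 72 s, if anything falls off the work surface, if the arm or the gripper's body presses on something with over 40 N, if the wrist force passes 120 N, or if a joint passes its speed limit or range.

### The arm

A 6-joint arm with a two-finger parallel gripper is mounted at the origin on a cart in front of the work surface, level with it; the furniture and walls round the work are solid. World frame = base frame: x ahead of the robot, y to its left, z up, the work surface at z = 0. Lengths are in mm, angles in degrees, forces in N, time in s.
With the tool pointing down it reaches from about 300 to 850 mm from the base axis. Payload 4.2 kg.
Tool frame: the origin (TCP) lies at the very end of the fingers, on their centre line; the grasp point (between the pads) lies 19 mm behind it (hold_point_z is the z of the grasp point in the tool frame, in mm); z points along the fingers, y is the direction in which the jaws open and shut (so a half turn about z gives the same grasp; the last joint's range is limited). The gripper opens to 91 mm and grips with 3 to 60 N. Pads are 32 mm wide; open, the fingers measure 118 mm over their backs; the gripper's body (76 mm by 178 mm) begins 60 mm behind the grasp point.
Start: joints at [-76.318, 18.312, 89.639, -0, 72.044, -1.146], TCP at [147.158, -555.87, 184.176] pointing down, gripper open.
Joint ranges: [-177.97, 177.97], [-48.28, 115.42], [12.27, 149.76], [-77.06, 257.06], [2.81, 150.46], [-146.56, 146.56]. Speed limits (degrees/s): [147.25, 147.25, 180, 180, 180, 180].

### API

Orientations are given as [roll, pitch, yaw] about the fixed x, y, z axes, in that order (R = Rz(yaw) Ry(pitch) Rx(roll)).
In Python, from workcell import state, grab_frame, job_done, hold_point_z gives the robot as it stands. The module is installed in compiled form; this text tells all that it offers.
- The arm moves only by the shell command python3 -m creep 'ROWS' [FORCE]. ROWS is JSON, a list of rows, each a list of 7 numbers: the closure, from 0 (fully open) to 1 (shut), then the shift along the tool's x, y, z in mm, then the turn, a rotation vector about the tool's x, y, z in degrees. A call has 1 to 5 rows; each row shifts and turns the commanded pose from where the row before left it, along the tool's axes as they then stand; what a row does not reach is not made up. A row lasts 1/8 s, in which the tool goes at most 62.5 mm and 10.7 degrees, less where a joint would pass 70% of its speed; a pose out of reach is approached as far as the arm can. A call is refused whole if a number of a shift passes 62.5 or a number of a turn 10.7, either way. A call with a gripper value outside its range is refused whole. The fingers move at their own pace and stop on an object; FORCE is the grip in N (left out, the last holds). Time passes only in rows, so rows that do not move let the fingers close. It gives the time, the measured TCP pose, the force and the opening at its end, in the units of the state.
- state(): the state, without advancing time (a new reading comes with each control period).
- grab_frame(name): name is "scene" or "top" or "wrist"; returns a dict with "frame" (400x640x3 uint8, red, green, blue), "fx", "fy", "cx", "cy" (pixels), "view" (4x4, takes a point from world to camera coordinates). Camera axes: x right, y down, z forward; pixel columns grow to the right and rows downward; lengths in mm; the calibration is good to about 2 mm. A picture is of the moment at which its call begins. There is no depth.
- job_done(): hands the job in, once; it reports no verdict.
The state is a dict: "time_s": time; "qpos": joint angles; "qvel": joint speeds; "effort": joint torques, N m; "ee_pos": TCP position; "ee_rot": TCP orientation; "force": force on the tool from outside, world axes, zero at the start; "torque": the same for the moment, N m; "gripper_width": finger opening in mm.
Only numpy, scipy, OpenCV 4.12 (cv2) and the standard library are available. Lean on these libraries where they do the work, as an engineer would, in place of code of your own. Each camera call takes 0.05 s, during which the arm holds its last target.

## Working session

There is one attempt and no reset: what is moved stays moved. The work goes in short steps, Python scripts to look and compute and a shell command to move; the robot and the scene stay as the last step left them, time stands still between calls to the robot, and variables do not carry over. Pictures are saved under pics/ and viewed, and the job is handed in when it is done.

```bash
mkdir -p pics; cat > h.py <<'E'
import numpy as np, cv2
from workcell import state, grab_frame, job_done, hold_point_z
def save(name,fn):
    f=grab_frame(name); cv2.imwrite('pics/'+fn+'.png',f['frame'][:,:,::-1]); np.savez('pics/'+fn+'.npz',**{k:np.array(v) for k,v in f.items()}); return f
def load(fn): return dict(np.load('pics/'+fn+'.npz'))
def ray(f,u,v,z):
    V=np.array(f['view']);R=V[:3,:3];t=V[:3,3];c=-R.T@t
    d=R.T@np.array([(u-f['cx'])/f['fx'],(v-f['cy'])/f['fy'],1]);s=(z-c[2])/d[2];return c+s*d
def proj(f,p):
    V=np.array(f['view']);q=V[:3,:3]@np.array(p,float)+V[:3,3];return f['fx']*q[0]/q[2]+f['cx'],f['fy']*q[1]/q[2]+f['cy']
E
python3 - <<'E'
from h import *
print(state(),hold_point_z if not callable(hold_point_z) else hold_point_z())
for n in('scene','top','wrist'):
    f=save(n,n+'0'); V=f['view']; print(n,f['fx'],f['cx'],f['cy'],(-V[:3,:3].T@V[:3,3]).round(),V[2,:3].round(2))
E
```

```text
{'time_s': 0.0, 'qpos': array([-7.63174605e+01,  1.83509901e+01,  8.97069869e+01, -2.42054120e-03,
        7.20448563e+01, -1.14592102e+00]), 'qvel': array([ 0.03378517, -0.03930644, -0.08991678, -0.01861164, -0.06368674,
        0.01420235]), 'effort': array([ 1.93815773e-03, -4.12455583e+01, -2.31969827e+01,  7.29674217e-02,
        4.59095836e-02, -1.52419493e-04]), 'ee_pos': array([ 147.00861876, -555.29821572,  183.3229353 ]), 'ee_rot': array([-1.79897141e+02,  2.44314909e-04,  1.48292090e+01]), 'force': array([-0.40680586, -0.25622624,  0.1178824 ]), 'torque': array([ 0.05010091,  0.03897884, -0.00031356]), 'gripper_width': 91.05794146360418} -18.8
scene 398.01385993623376 320.24002878134235 196.7634818141423 [ 96. 572. 773.] [ 0.39 -0.62 -0.68]
top 383.2495927839084 316.295479815744 197.90301217147055 [ 412.  -31. 1122.] [ 0.06 -0.03 -1.  ]
wrist 289.1662511704085 317.1223340120153 201.03582036785568 [ 214. -537.  384.] [-0.24 -0.06 -0.97]
```

View pics/scene0.png

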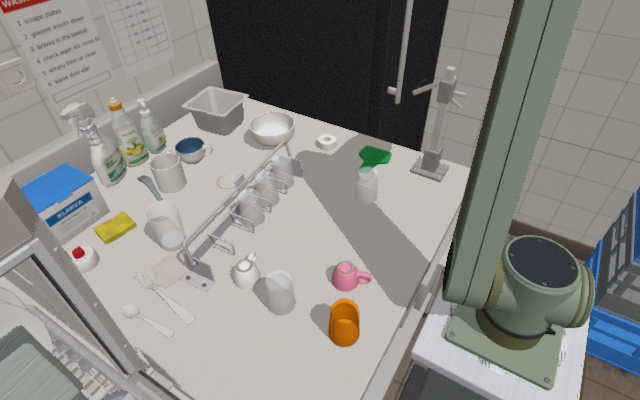

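View pics/top0.png

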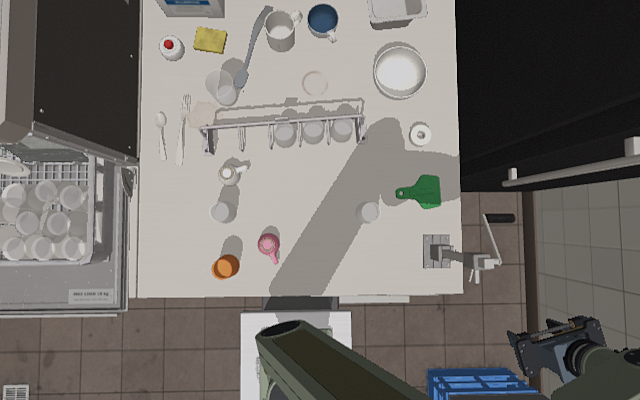

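```bash
python3 - <<'E'
import cv2
t=cv2.imread('pics/top0.png'); cv2.imwrite('pics/c1.png',cv2.resize(t[80:290,180:450],None,fx=2.9,fy=2.85,interpolation=cv2.INTER_CUBIC))
s=cv2.imread('pics/scene0.png'); cv2.imwrite('pics/c2.png',cv2.resize(s[130:350,140:410],None,fx=2.9,fy=2.7,interpolation=cv2.INTER_CUBIC))
E
```

```text
(no output)
```

View pics/c1.png

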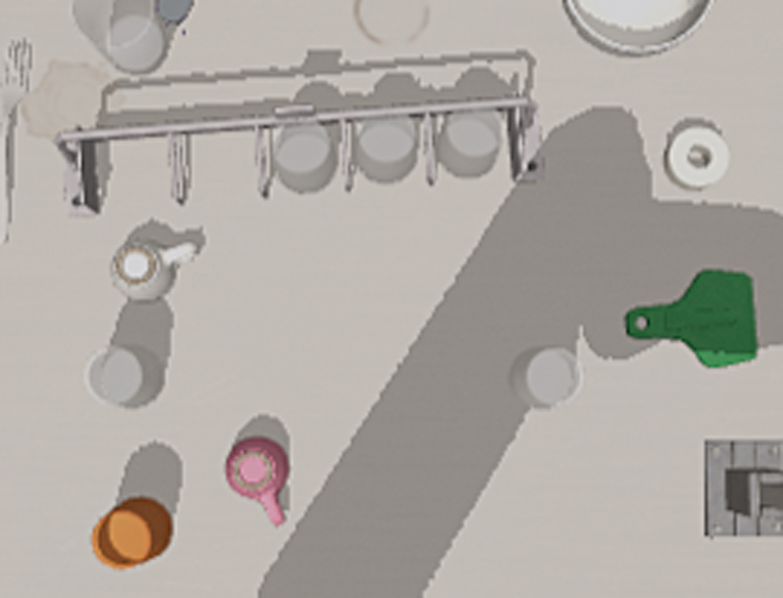

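View pics/c2.png

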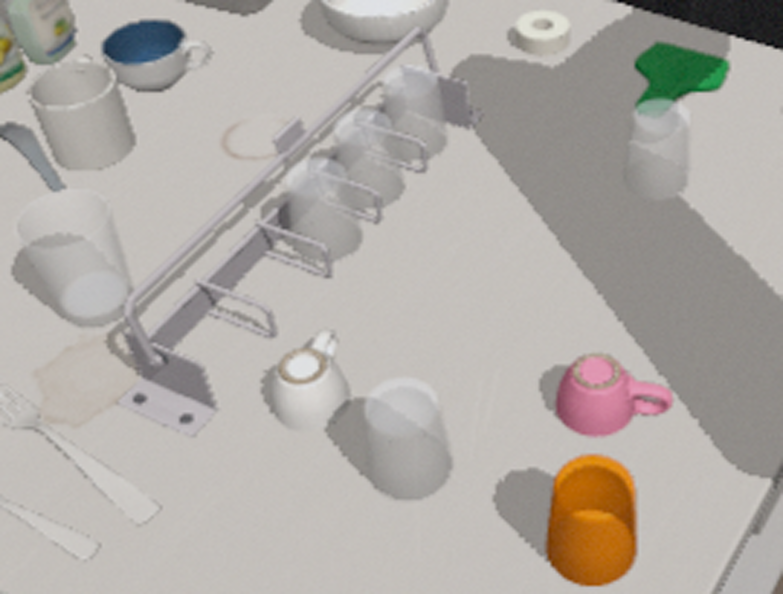

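```bash
python3 - <<'E'
import cv2
t=cv2.imread('pics/top0.png'); cv2.imwrite('pics/c3.png',cv2.resize(t[90:170,190:290],None,fx=7.5,fy=7.5,interpolation=cv2.INTER_CUBIC))
cv2.imwrite('pics/c4.png',cv2.resize(t[90:170,280:380],None,fx=7.5,fy=7.5,interpolation=cv2.INTER_CUBIC))
s=cv2.imread('pics/scene0.png'); cv2.imwrite('pics/c5.png',cv2.resize(s[200:320,170:300],None,fx=6,fy=5,interpolation=cv2.INTER_CUBIC))
E
```

```text
(no output)
```

View pics/c3.png

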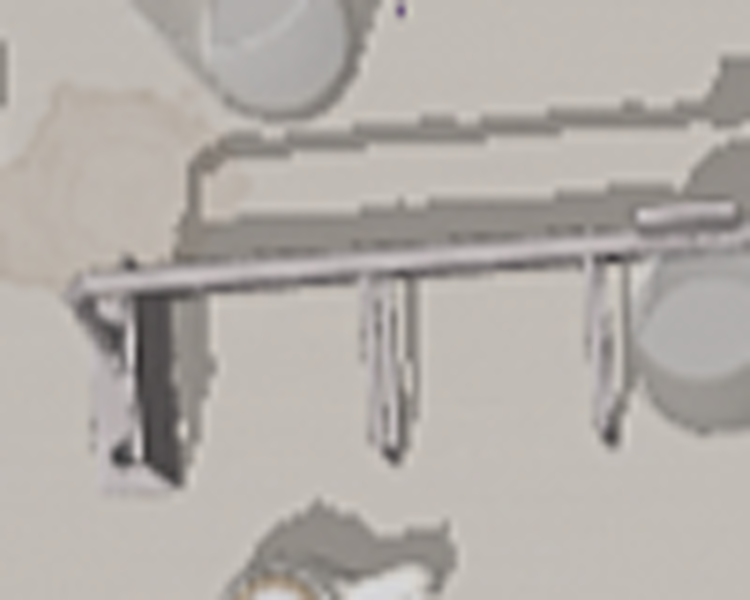

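View pics/c4.png

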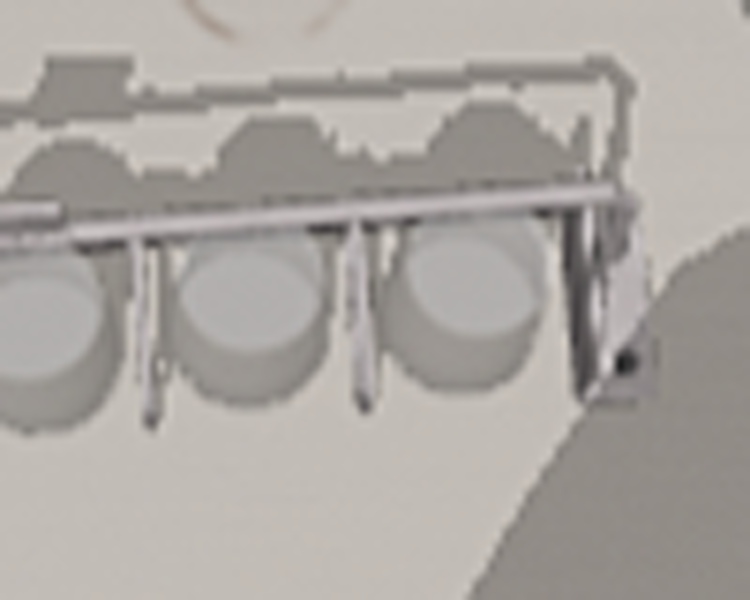

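View pics/c5.png

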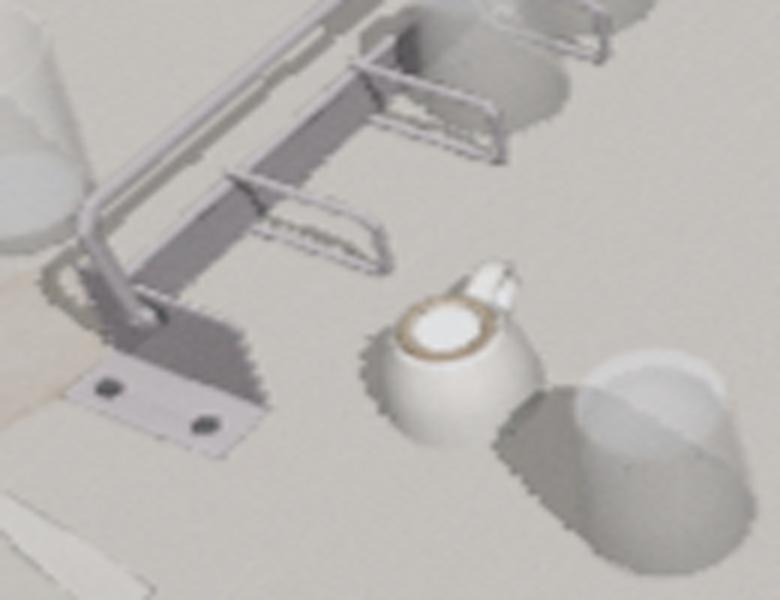

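```bash
python3 - <<'E'
from h import *
t=load('top0');s=load('scene0')
d=np.array([ray(t,u,v,2)[:2] for u,v in [(242.4,151.1),(271.3,148.7),(300,146.7),(328.7,144.4)]]);print(d)
a=d[-1]-d[0];print(np.linalg.norm(a)/3,np.degrees(np.arctan2(-a[0],a[1]))) 
yax=(d[0]-d[-1]);yax/=np.linalg.norm(yax);xax=np.array([yax[1],-yax[0]]);o=d.mean(0)+40*xax
print('yaw',np.degrees(np.arctan2(xax[1],xax[0])),'o',o)
for i in range(5): print(i+1,(o+yax*(168-84*i)).round(1))
for n,u,v in [('L',203.7,155.3),('R',366.9,143.3)]:
    p=ray(t,u,v,3)[:2]-o;print(n,p@xax,p@yax)
for n,u,v,z in [('gL',222.1,211.9,88),('gR',370.3,212.3,88),('cup',226.2,173.3,51),('hnd',180+197/2.9,80+246/2.85,35)]:print(n,ray(t,u,v,z))
# scene clicks c5
for n,u,v,z in [('gLtop',170+655/6,200+400/5,88),('gLlow',170+660/6,200+575/5,0),('cuptop',170+447/6,200+328/5,51),('d1',170+383/6,200+270/5,2),('d2',170+500/6,200+160/5,2)]:print(n,ray(s,u,v,z))
print('gRtop s',ray(s,140+660/2.9,130+118/2.7,88))
for n,u,v,z in[('pink',180+255/2.9,80+468/2.85,40),('orange',180+130/2.9,80+535/2.85,80)]:print(n,ray(t,u,v,z))
for n,u,v,z in [('roll',420,133,25),('scr handle',180+625/2.9,80+322/2.85,10),('faucet',425,268,30)]:print(n,ray(t,u,v,z))
E
```

```text
[[ 616.97596469  152.73504481]
 [ 623.89532489   68.161624  ]
 [ 629.65925975  -16.23884355]
 [ 636.34699578 -101.05732949]]
84.843520083849 -175.63528826265957
yaw 4.36471173734042 o [666.60337884  28.94432124]
1 [653.8 196.5]
2 [660.2 112.7]
3 [666.6  28.9]
4 [673.  -54.8]
5 [ 679.4 -138.6]
L -43.77286711427027 240.12159761254992
R -45.82024831328965 -240.5055473444276
gL [436.93958866 192.11289894  88.        ]
gR [ 433.10518949 -206.80525659   88.        ]
cup [545.54490721 189.47202705  51.        ]
hnd [567.25480951 131.50059861  35.        ]
gLtop [434.66500638 204.38351732  88.        ]
gLlow [422.87884638 230.67356339   0.        ]
cuptop [543.59018396 192.87621538  51.        ]
d1 [619.89261967 152.77429623   2.        ]
d2 [624.31454736  69.86276073   2.        ]
gRtop s [ 431.91300293 -199.49600177   88.        ]
pink [346.7732587   74.35658209  40.        ]
orange [287.61093777 185.55165653  80.        ]
roll [ 664.85633649 -366.95031764   25.        ]
scr handle [ 490.70406628 -295.07800326   10.        ]
faucet [ 274.66027279 -370.57960118   30.        ]
```

```bash
python3 - <<'E'
import cv2, numpy as np
t=cv2.imread('pics/top0.png');s=cv2.imread('pics/scene0.png')
def c(im,x,y,w,h,k):
    r=im[y:y+h,x:x+w].astype(float); r=np.clip((r-90)*1.6,0,255).astype('uint8'); return cv2.resize(r,None,fx=k,fy=k,interpolation=cv2.INTER_CUBIC)
a=np.hstack([c(t,200,190,48,48,8),c(t,345,190,48,48,8)])
cv2.imwrite('pics/c6.png',a)
a=np.hstack([c(s,250,260,60,60,6),c(s,340,155,60,60,6)])
cv2.imwrite('pics/c7.png',a)
E
```

```text
(no output)
```

View pics/c6.png

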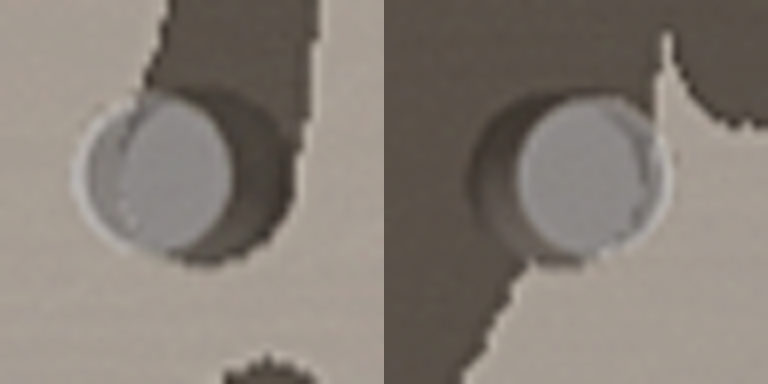

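View pics/c7.png

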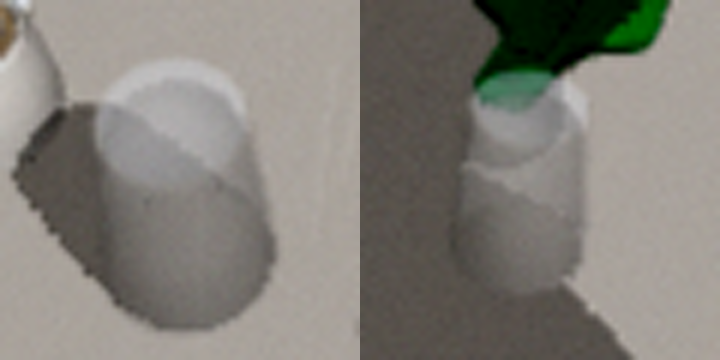

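```bash
python3 - <<'E'
from h import *
t=load('top0');s=load('scene0')
for n,f,u,v in [('gL t',t,219.1,211.75),('gL s',s,278.5,280.3),('gR t',t,371.2,212),('gR s',s,368.3,174.2)]:print(n,ray(f,u,v,88))
# base circles check
for n,x,y in [('gL',435,202),('gR',432,-207)]:
  print(n,[np.round(proj(t,(x+33*np.cos(a),y+33*np.sin(a),0)),1) for a in np.arange(4)*np.pi/2],[np.round(proj(s,(x+33*np.cos(a),y+33*np.sin(a),0)),1) for a in np.arange(4)*np.pi/2])
E
```

```text
gL t [437.39650447 200.10313822  88.        ]
gL s [435.41595984 205.70196546  88.        ]
gR t [ 433.90062021 -209.26723075   88.        ]
gR s [ 429.31145517 -198.57300614   88.        ]
gL [array([225.3, 201.9]), array([213.8, 213.4]), array([225.2, 224.6]), array([236.7, 213.2])] [array([271.2, 296.1]), array([274.3, 314. ]), array([295.4, 309.3]), array([291.5, 291.8])]
gR [array([365.2, 202.1]), array([354.1, 213.4]), array([365.5, 224.6]), array([376.5, 213.2])] [array([356.5, 192.2]), array([361.5, 202.9]), array([377.3, 200. ]), array([371.9, 189.5])]
```

```bash
python3 - <<'E'
from h import *
t=load('top0');s=load('scene0')
p=ray(t,437,250,0);print('base',p,'scene base',ray(s,431,172,0))
for z in (0,100,200,250,300,400): print(z,np.round(proj(s,(p[0],p[1],z))),np.round(proj(t,(p[0],p[1],z))))
print(ray(t,513,217,300),ray(t,485,262,250))
E
```

```text
base [ 322.87672945 -416.70840611    0.        ] scene base [ 312.06838848 -403.27642134    0.        ]
0 [429. 169.] [437. 250.]
100 [435. 142.] [450. 253.]
200 [441. 111.] [465. 256.]
250 [445.  95.] [474. 258.]
300 [449.  77.] [485. 261.]
400 [457.  38.] [509. 266.]
[ 416.41027059 -482.39953766  300.        ] [ 314.40718383 -440.91373079  250.        ]
```

```bash
python3 - <<'E'
import cv2
t=cv2.imread('pics/top0.png');s=cv2.imread('pics/scene0.png');import numpy as np
cv2.imwrite('pics/c8.png',np.hstack([cv2.resize(t[190:390,400:600],(400,400)),cv2.resize(s[40:240,340:540],(400,400))]))
E
```

```text
(no output)
```

View pics/c8.png

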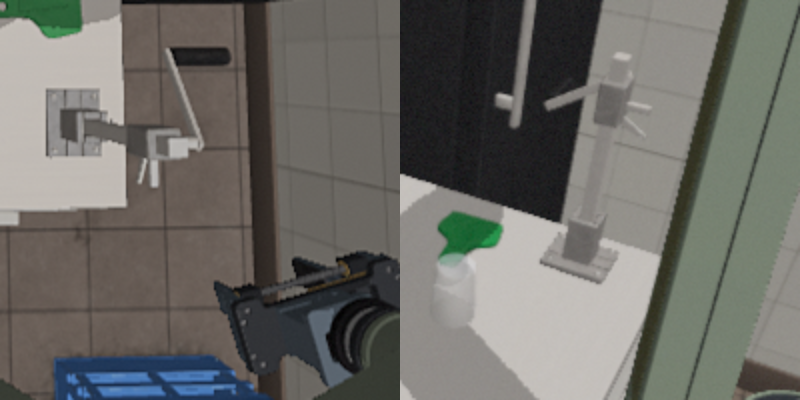

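View pics/wrist0.png

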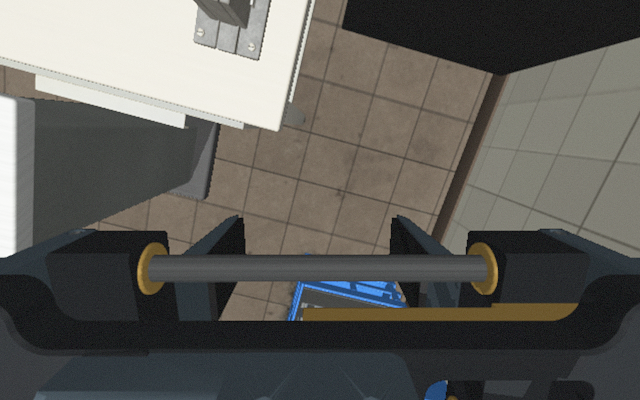

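```bash
cat > plan.py <<'E'
# prints how far to go, per row, in tool axes; from measured or given pose
import sys, json
from h import *
def plan(wps,start=None,g=0):
    if start is None:
        s=state(); start=[*s['ee_pos'],s['ee_rot'][2]]
    p=np.array(start,float); rows=[]
    for w in wps:
        w=np.array(w,float); d=w-p; d[3]=(d[3]+180)%360-180
        n=int(np.ceil(max(np.linalg.norm(d[:3])/w_max,abs(d[3])/10.6)-1e-6))
        for i in range(max(n,1)):
            st=d/max(n,1); a=np.radians(p[3]); c,s_=np.cos(a),np.sin(a)
            r=[g,c*st[0]+s_*st[1], s_*st[0]-c*st[1], -st[2],0,0,-st[3]]
            r=[round(float(x),1) for x in r]; rows.append(r)
            p[0]+=c*r[1]+s_*r[2];p[1]+=s_*r[1]-c*r[2];p[2]-=r[3];p[3]-=r[6]
        print('->',w)
    for i in range(0,len(rows),5): print(json.dumps(rows[i:i+5]))
w_max=60
E
python3 - <<'E'
import plan
plan.plan([[80,-330,190,18],[245,-225,190,55],[340,-60,190,75],[440,90,190,95],[544.5,191,150,111]],[147,-555.5,184,14.83])
E
```

```text
-> [  80. -330.  190.   18.]
-> [ 245. -225.  190.   55.]
-> [340. -60. 190.  75.]
-> [440.  90. 190.  95.]
-> [544.5 191.  150.  111. ]
[[0.0, -1.8, -58.8, -1.5, 0.0, 0.0, -0.8], [0.0, -0.9, -58.8, -1.5, 0.0, 0.0, -0.8], [0.0, -0.1, -58.8, -1.5, 0.0, 0.0, -0.8], [0.0, 0.7, -58.8, -1.5, 0.0, 0.0, -0.8], [0.0, 47.3, -12.2, -0.0, 0.0, 0.0, -9.2]]
[[0.0, 48.7, -4.5, -0.0, 0.0, 0.0, -9.2], [0.0, 48.8, 3.4, -0.0, 0.0, 0.0, -9.2], [0.0, 47.6, 11.1, -0.0, 0.0, 0.0, -9.2], [0.0, 47.4, -4.3, -0.0, 0.0, 0.0, -5.0], [0.0, 47.6, -0.2, -0.0, 0.0, 0.0, -5.0]]
[[0.0, 47.4, 4.0, -0.0, 0.0, 0.0, -5.0], [0.0, 46.9, 8.1, -0.0, 0.0, 0.0, -5.0], [0.0, 42.7, 14.3, -0.0, 0.0, 0.0, -5.0], [0.0, 41.3, 18.0, -0.0, 0.0, 0.0, -5.0], [0.0, 39.6, 21.5, -0.0, 0.0, 0.0, -5.0]]
[[0.0, 37.6, 24.9, -0.0, 0.0, 0.0, -5.0], [0.0, 30.6, 37.5, 13.3, 0.0, 0.0, -5.4], [0.0, 27.0, 40.2, 13.3, 0.0, 0.0, -5.4], [0.0, 23.1, 42.6, 13.3, 0.0, 0.0, -5.4]]
```

```bash
python3 -m creep '[[0,-2,-59,-1,0,0,-1],[0,-1,-59,-1,0,0,-1],[0,0,-59,-1,0,0,-1],[0,1,-59,-1,0,0,0]]'
python3 -m creep '[[0,47,-12,0,0,0,-9],[0,49,-4.5,0,0,0,-9],[0,49,3.5,0,0,0,-9],[0,48,11,0,0,0,-9]]'
```

```text
time_s: 0.65
ee_pos: [78.3, -327.8, 187.8]
ee_rot: [-180.0, 0.0, 17.8]
force: [-0.1, -0.1, 0.3]
gripper_width: 91.2
time_s: 1.15
ee_pos: [246.3, -225.1, 188.3]
ee_rot: [180.0, 0.0, 54.1]
force: [0.3, -0.8, 0.2]
gripper_width: 91.2
```

```bash
python3 -m creep '[[0,47.5,-4,0,0,0,-5],[0,47.5,0,0,0,0,-5],[0,47.5,4,0,0,0,-5],[0,47,8,0,0,0,-5],[0,43,14,0,0,0,-5]]'
python3 -m creep '[[0,41,18,0,0,0,-5],[0,39.5,21.5,0,0,0,-5],[0,37.5,25,0,0,0,-5],[0,15,18,0,0,0,-5],[0,0,0,0,0,0,-5]]'
python3 - <<'E'
from h import *
print(state()['ee_pos'],state()['ee_rot']); save('wrist','w1')
E
```

```text
time_s: 1.78
ee_pos: [369.4, -23.9, 188.2]
ee_rot: [180.0, 0.0, 79.0]
force: [0.8, -1.0, 0.0]
gripper_width: 91.1
time_s: 2.4
ee_pos: [463.8, 102.7, 187.5]
ee_rot: [-180.0, -0.0, 104.1]
force: [-0.7, -0.2, -0.2]
gripper_width: 91.4
[463.82726502 102.65250816 187.52233486] [-1.79965658e+02 -7.49684493e-03  1.04109563e+02]
```

View pics/w1.png

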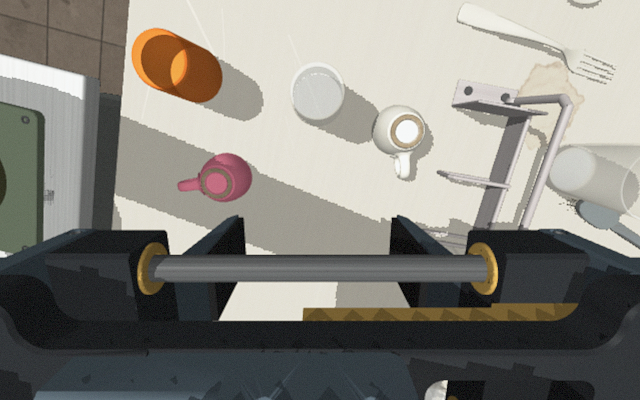

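```bash
python3 - <<'E'
from h import *
w=load('w1')
print('cup',ray(w,408,130,51),'handle',ray(w,402,178,25),'glass88',ray(w,317.5,93,88))
for n,p in [('div1 front z0',(617,152.7,0)),('z48',(617,152.7,48)),('bay1',(653.8,196.5,0)),('cheek out front',(0,0,0))]: print(n,proj(w,p))
im=cv2.imread('pics/w1.png'); cv2.imwrite('pics/c9.png',np.hstack([cv2.resize(im[50:200,270:450],None,fx=3,fy=3,interpolation=2)]))
E
```

```text
cup [546.89699097 192.15425051  51.        ] handle [566.24692214 135.62051604  25.        ] glass88 [438.81350931 201.6156516   88.        ]
div1 front z0 (np.float64(436.50512992121503), np.float64(171.75215414226182))
z48 (np.float64(452.6104008101051), np.float64(177.8880416520164))
bay1 (np.float64(474.22219940378784), np.float64(146.58242105368683))
cheek out front (np.float64(-34.40822538389955), np.float64(169.79406991744784))
```

View pics/c9.png

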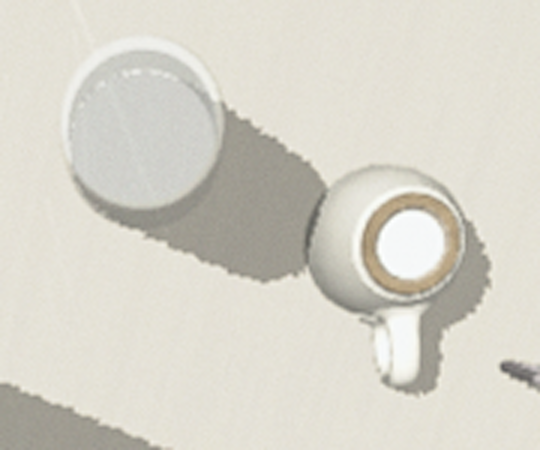

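```bash
python3 - <<'E'
import plan
plan.plan([[545.5,191.5,110,110],[545.5,191.5,22,110]])
E
```

```text
-> [545.5 191.5 110.  110. ]
-> [545.5 191.5  22.  110. ]
[[0.0, 22.2, 33.9, 25.8, 0.0, 0.0, -1.9], [0.0, 21.1, 34.6, 25.8, 0.0, 0.0, -1.9], [0.0, 19.9, 35.3, 25.8, 0.0, 0.0, -1.9], [0.0, -0.0, 0.0, 44.1, 0.0, 0.0, -0.1], [0.0, -0.0, 0.0, 44.1, 0.0, 0.0, -0.1]]
```

```bash
python3 -m creep '[[0,22,34,26,0,0,-2],[0,21,34.5,26,0,0,-2],[0,20,35.5,26,0,0,-2],[0,0,0,44,0,0,0],[0,0,0,44,0,0,0]]'
python3 -m creep '[[0,0,0,0,0,0,0],[1,0,0,0,0,0,0],[1,0,0,0,0,0,0],[1,0,0,0,0,0,0],[1,0,0,0,0,0,0]]' 15
python3 - <<'E'
from h import *
save('wrist','w2');save('top','t2')
E
```

```text
time_s: 3.08
ee_pos: [546.0, 190.5, 20.7]
ee_rot: [180.0, 0.0, 109.8]
force: [-0.0, -0.2, 0.6]
gripper_width: 91.1
time_s: 3.7
ee_pos: [546.2, 190.4, 23.0]
ee_rot: [179.9, 0.0, 109.8]
force: [-0.6, -0.5, 0.5]
gripper_width: 54.0
```

View pics/w2.png

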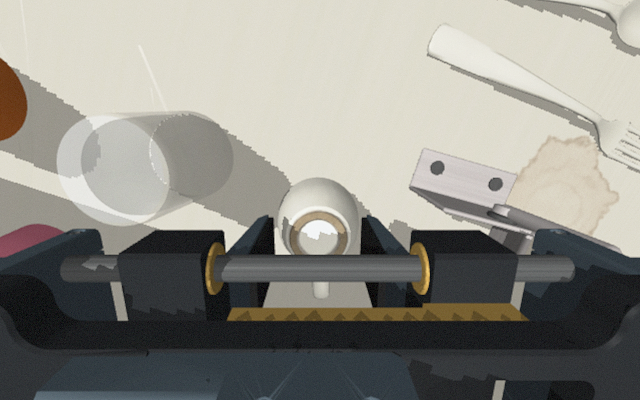

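```bash
python3 - <<'E'
import plan
from h import *
w=load('w2'); print(ray(w,430,45,5),ray(w,445,25,5), ray(w,318,233,51), ray(w,630,45,5))
plan.w_max=22
plan.plan([[500,310,23,110]],g=1)
E
```

```text
[576.39551156 333.71584641   5.        ] [580.64227045 348.25947443   5.        ] [544.64719948 195.21766346  51.        ] [705.51999057 380.38164329   5.        ]
-> [500. 310.  23. 110.]
[[1.0, 21.4, -0.4, -0.1, 0.0, 0.0, -0.0], [1.0, 21.4, -0.4, -0.1, 0.0, 0.0, -0.0], [1.0, 21.4, -0.4, -0.1, 0.0, 0.0, -0.0], [1.0, 21.4, -0.4, -0.1, 0.0, 0.0, -0.0], [1.0, 21.4, -0.4, -0.1, 0.0, 0.0, -0.0]]
[[1.0, 21.4, -0.4, -0.1, 0.0, 0.0, -0.0]]
```

```bash
python3 -m creep '[[1,10,0,0,0,0,0],[1,20,0,0,0,0,0],[1,22,0,0,0,0,0],[1,22,0,0,0,0,0],[1,22,0,0,0,0,0]]'
python3 -m creep '[[1,16,0,0,0,0,0],[1,8,0,0,0,0,0],[1,0,0,0,0,0,0],[0.15,0,0,0,0,0,0],[0.15,0,0,0,0,0,0]]'
python3 -m creep '[[0.15,0,0,-15,0,0,0],[0.15,0,0,-55,0,0,0],[0.15,0,0,-55,0,0,0]]'
python3 - <<'E'
from h import *
save('top','t3')
E
```

```text
time_s: 4.42
ee_pos: [512.4, 282.5, 22.0]
ee_rot: [-180.0, -0.0, 109.9]
force: [1.0, -0.4, 0.3]
gripper_width: 0.7
time_s: 5.05
ee_pos: [505.4, 302.6, 22.1]
ee_rot: [-180.0, 0.0, 109.8]
force: [-0.4, 0.3, -0.5]
gripper_width: 17.8
time_s: 5.42
ee_pos: [505.2, 302.9, 149.4]
ee_rot: [180.0, 0.0, 109.8]
force: [0.8, 0.5, -0.7]
gripper_width: 47.6
```

View pics/t3.png

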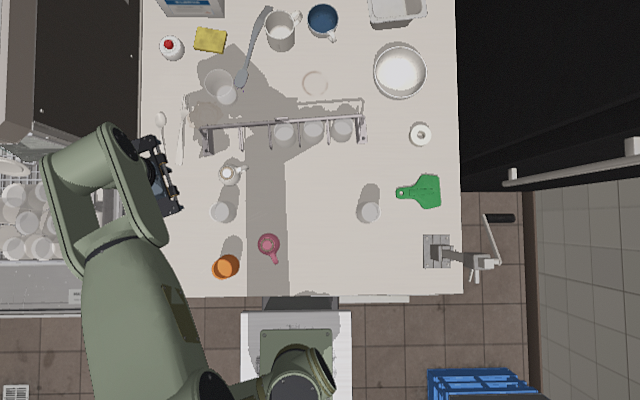

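```bash
python3 - <<'E'
import plan
plan.plan([[470,140,180,120]])
E
```

```text
-> [470. 140. 180. 120.]
[[0.0, -47.4, -31.0, -7.3, 0.0, 0.0, -3.4], [0.0, -45.5, -33.7, -7.3, 0.0, 0.0, -3.4], [0.0, -43.4, -36.4, -7.3, 0.0, 0.0, -3.4]]
```

```bash
python3 -m creep '[[0,-47.5,-31,-8,0,0,-3],[0,-45.5,-34,-8,0,0,-3],[0,-43.5,-36.5,-8,0,0,-4],[0,0,0,0,0,0,0]]'
python3 - <<'E'
from h import *
save('wrist','w3');save('scene','s3')
E
```

```text
time_s: 5.98
ee_pos: [464.0, 135.1, 172.9]
ee_rot: [179.9, 0.1, 119.6]
force: [0.7, 1.0, -0.3]
gripper_width: 90.2
```

View pics/w3.png

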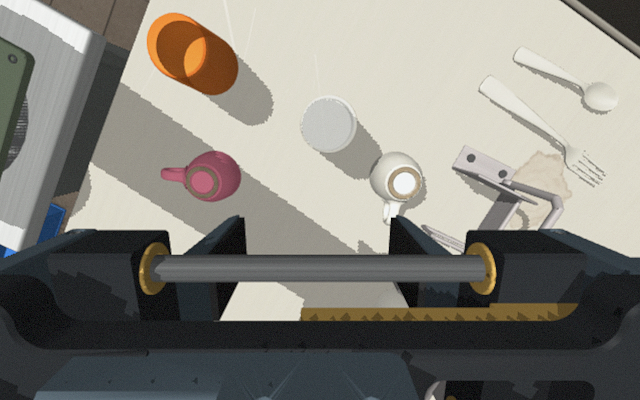

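View pics/s3.png

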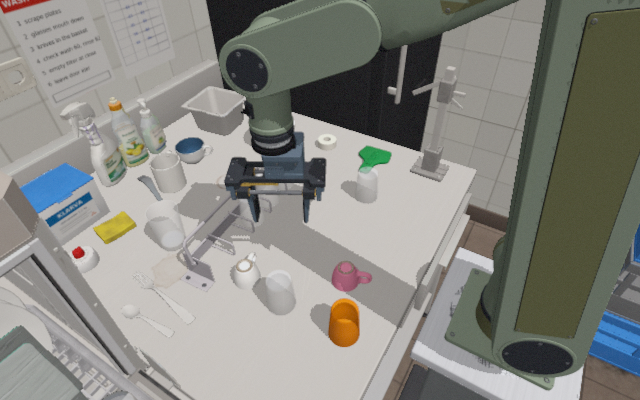

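```bash
python3 - <<'E'
from h import *
import plan
w=load('w3'); s=load('s3');print('cup',ray(w,404,182,51),'handle',ray(w,389,218,20),'glass',ray(w,329,124,88), 'cup s',ray(s,245,266,51))
print(state()['ee_pos'])
plan.plan([[546,192,110,135],[546,192,7.5,135]])
E
```

```text
cup [544.88444544 191.83006218  51.        ] handle [565.59742785 142.852312    20.        ] glass [437.82276371 203.79348198  88.        ] cup s [541.89090571 193.17388856  51.        ]
[465.09255441 137.83627964 172.07888755]
-> [546. 192. 110. 135.]
-> [546.  192.    7.5 135. ]
[[0.0, 3.5, 48.6, 31.0, 0.0, 0.0, -7.6], [0.0, -3.0, 48.6, 31.0, 0.0, 0.0, -7.6], [0.0, 0.0, -0.0, 51.3, 0.0, 0.0, -0.0], [0.0, 0.0, -0.0, 51.3, 0.0, 0.0, -0.0]]
```

```bash
python3 -m creep '[[0,3.5,48.5,31,0,0,-7.5],[0,-3,48.5,31,0,0,-7.5],[0,0,0,0,0,0,0],[0,0,0,45,0,0,0],[0,0,0,45,0,0,0]]'
python3 -m creep '[[0,0,0,0,0,0,0]]'
```

```text
time_s: 6.7
ee_pos: [545.6, 193.2, 19.1]
ee_rot: [179.9, 0.1, 134.8]
force: [0.5, 0.3, 0.3]
gripper_width: 91.2
time_s: 6.82
ee_pos: [542.2, 191.8, 16.8]
ee_rot: [-179.6, -0.2, 134.8]
force: [-0.0, 0.3, 0.1]
gripper_width: 91.3
```

```bash
python3 -m creep '[[0,0,0,9,0,0,0],[1,0,0,0,0,0,0],[1,0,0,0,0,0,0],[1,0,0,0,0,0,0],[1,0,0,0,0,0,0]]' 25
python3 -m creep '[[1,0,0,0,0,0,0],[1,0,0,0,0,0,0],[1,0,0,0,0,0,0],[1,0,0,0,0,0,0]]'
python3 -m creep '[[1,0,0,0,0,0,0]]'
python3 - <<'E'
from h import *
print(save('wrist','w4') is None)
E
```

```text
time_s: 7.45
ee_pos: [545.5, 192.0, 10.6]
ee_rot: [180.0, 0.0, 134.8]
force: [0.8, -0.1, 0.1]
gripper_width: 54.2
time_s: 7.95
ee_pos: [545.2, 192.0, 10.1]
ee_rot: [-180.0, 0.0, 134.8]
force: [-0.4, -0.0, -0.3]
gripper_width: 43.5
time_s: 8.07
ee_pos: [545.2, 192.0, 10.1]
ee_rot: [-180.0, 0.0, 134.8]
force: [0.2, 0.6, -0.0]
gripper_width: 43.8
False
```

View pics/w4.png

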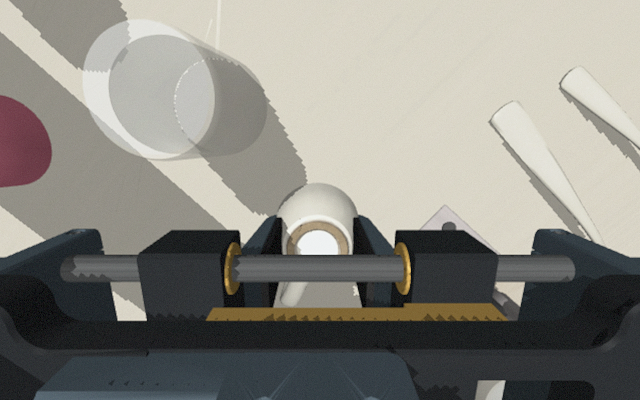

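```bash
python3 - <<'E'
from h import *
w=load('w4');print(ray(w,318,240,51),proj(w,(545.3,192,10)),proj(w,(545.3,192,51)))
a=np.radians(134.8);x=np.array([np.cos(a),np.sin(a)])
for d in (0,10,20,30): print(d,proj(w,(545.3+d*x[0],192+d*x[1],51)))
print(ray(w,318,183,0), ray(w,275,225,20),ray(w,358,220,20))
E
```

```text
[541.38770869 196.27221665  51.        ] (np.float64(317.5105523889089), np.float64(226.08199937803343)) (np.float64(317.589987419722), np.float64(249.07708863345928))
0 (np.float64(317.589987419722), np.float64(249.07708863345928))
10 (np.float64(317.6133570336724), np.float64(233.2969235038267))
20 (np.float64(317.6374260214774), np.float64(217.04451116738892))
30 (np.float64(317.6622262549008), np.float64(200.29833044280215))
[524.27563101 213.64656557   0.        ] [521.26945126 174.19115273  20.        ] [559.54132296 217.43147897  20.        ]
```

```bash
python3 -m creep '[[1,4,2,0,0,0,0],[1,8,4,0,0,0,0],[1,8,4,0,0,0,0],[1,0,0,0,0,0,0]]'
python3 - <<'E'
from h import *
save('wrist','w5')
E
```

```text
time_s: 8.62
ee_pos: [538.0, 214.3, 10.2]
ee_rot: [180.0, -0.0, 134.9]
force: [-0.4, 0.9, -0.8]
gripper_width: 43.6
```

View pics/w5.png

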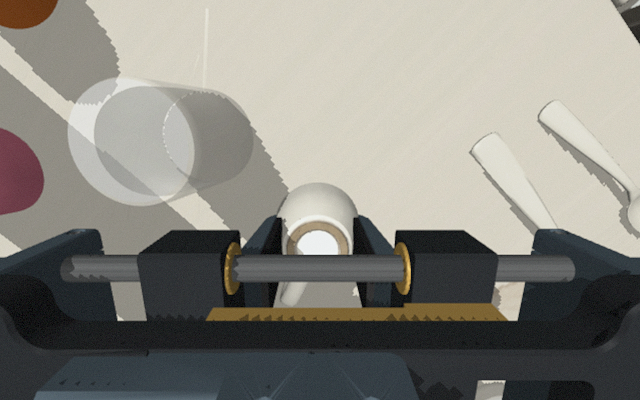

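```bash
python3 -m creep '[[1,10,4,0,0,0,0],[1,20,9,0,0,0,0],[1,20,9,0,0,0,0],[1,20,9,0,0,0,0],[1,18,8,0,0,0,0]]'
python3 -m creep '[[1,8,3,0,0,0,0],[1,0,0,0,0,0,0],[0.25,0,0,0,0,0,0],[0.25,0,0,0,0,0,0],[0.25,0,0,0,0,0,0]]'
python3 -m creep '[[0.25,0,0,0,0,0,0],[0.25,0,0,-15,0,0,0],[0.25,0,0,-40,0,0,0],[0.25,0,0,-55,0,0,0]]'
python3 - <<'E'
from h import *
save('top','t6')
import plan
plan.plan([[450,230,140,170],[392,197,120,184.4]])
E
```

```text
time_s: 9.3
ee_pos: [503.3, 304.3, 10.1]
ee_rot: [-180.0, 0.0, 134.8]
force: [0.3, 0.2, -0.4]
gripper_width: 43.6
time_s: 9.93
ee_pos: [500.5, 310.4, 10.1]
ee_rot: [-180.0, 0.0, 134.8]
force: [-0.8, 0.5, 0.5]
gripper_width: 68.1
time_s: 10.42
ee_pos: [499.6, 310.5, 121.1]
ee_rot: [-179.9, -0.0, 134.8]
force: [1.8, 0.5, -0.2]
gripper_width: 68.6
-> [450. 230. 140. 170.]
-> [392.  197.  120.  184.4]
[[0.0, -5.2, -24.3, -2.5, 0.0, 0.0, -8.8], [0.0, -1.4, -24.8, -2.5, 0.0, 0.0, -8.8], [0.0, 2.4, -24.7, -2.5, 0.0, 0.0, -8.8], [0.0, 6.1, -24.1, -2.5, 0.0, 0.0, -8.8], [0.0, 25.7, -21.3, 10.1, 0.0, 0.0, -7.2]]
[[0.0, 28.1, -17.9, 10.1, 0.0, 0.0, -7.2]]
```

View pics/t6.png

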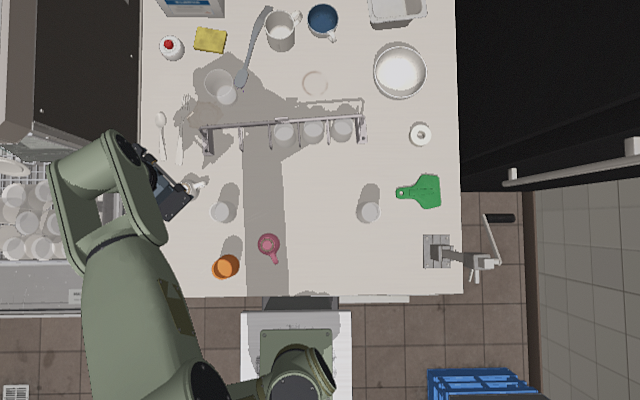

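```bash
python3 - <<'E'
import plan
plan.plan([[372,200,120,184.4]],g=0.6)
E
```

```text
-> [372.  200.  120.  184.4]
[[0.6, 2.6, -34.7, 2.0, 0.0, 0.0, -9.9], [0.6, 8.5, -33.8, 2.0, 0.0, 0.0, -9.9], [0.6, 14.2, -31.8, 2.0, 0.0, 0.0, -9.9], [0.6, 19.4, -28.9, 2.0, 0.0, 0.0, -9.9], [0.6, 24.1, -25.1, 2.0, 0.0, 0.0, -9.9]]
```

```bash
python3 -m creep '[[0.62,2.5,-34.5,0,0,0,-10],[0.62,8.5,-34,0,0,0,-10],[0.62,14,-32,0,0,0,-10],[0.62,19.5,-29,0,0,0,-10],[0.62,24,-25,0,0,0,-9.6]]'
python3 -m creep '[[0.62,0,0,0,0,0,0],[0.62,0,0,0,0,0,0]]'
python3 - <<'E'
from h import *
save('wrist','w7');save('scene','s7')
E
```

```text
time_s: 11.1
ee_pos: [368.1, 196.3, 121.0]
ee_rot: [180.0, 0.1, -175.2]
force: [0.6, -0.3, -0.1]
gripper_width: 34.4
time_s: 11.35
ee_pos: [369.9, 197.5, 121.0]
ee_rot: [179.9, 0.2, -175.6]
force: [0.9, 0.0, -0.0]
gripper_width: 34.7
```

View pics/w7.png

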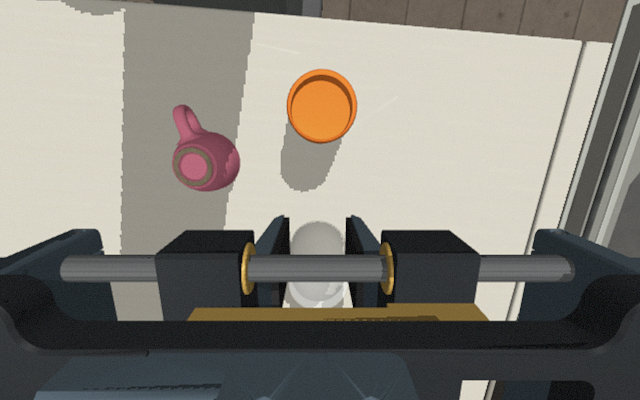

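View pics/s7.png

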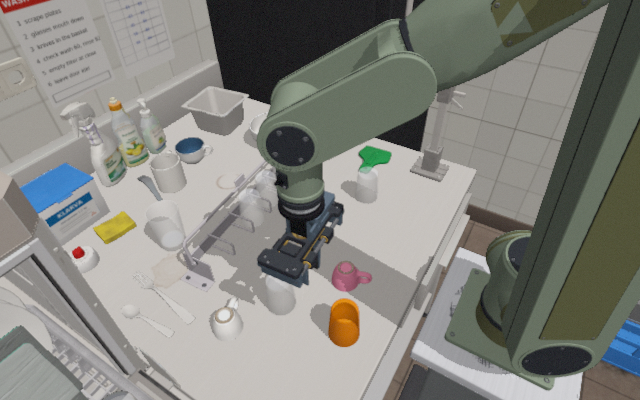

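```bash
python3 - <<'E'
from h import *
w=load('w7')
for p in [(438,202,88),(438,202,0),(405,202,0),(410,202,88),(369.9,197.5,121)]: print(p,np.round(proj(w,p)))
print(ray(w,317,238,0),ray(w,317,222,0), ray(w,316,290,88))
E
```

```text
(438, 202, 88) [316. 285.]
(438, 202, 0) [316. 246.]
(405, 202, 0) [318. 220.]
(410, 202, 88) [318. 257.]
(369.9, 197.5, 121) [317. 226.]
[427.76147709 202.1587092    0.        ] [407.78458609 200.62955125   0.        ] [442.81190577 202.35347437  88.        ]
```

```bash
python3 -m creep '[[0.62,0,0,48,0,0,0],[0.62,0,0,48,0,0,0],[0.62,-10,0,0,0,0,0],[0.62,-8,0,0,0,0,0],[0.62,-8,0,0,0,0,0]]'
python3 -m creep '[[0.62,-12,-2,0,0,0,0],[0.62,-15,-2,0,0,0,0],[0.62,-15,-2,0,0,0,0],[0.62,-15,-2,0,0,0,0],[0.62,-15,-2,0,0,0,0]]'
python3 - <<'E'
from h import *
print(state()['ee_pos']);save('top','t8');save('wrist','w8')
E
```

```text
time_s: 12.08
ee_pos: [397.3, 199.8, 25.8]
ee_rot: [179.9, 0.2, -175.6]
force: [0.7, 0.4, 0.0]
gripper_width: 34.3
time_s: 12.7
ee_pos: [468.2, 194.3, 24.1]
ee_rot: [-180.0, -0.0, -175.6]
force: [-3.1, 0.6, 2.2]
gripper_width: 34.3
[468.18247619 194.30718629  24.08761647]
```

View pics/t8.png

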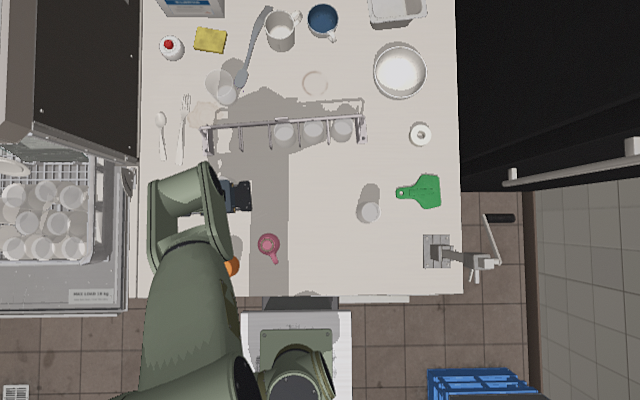

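View pics/w8.png

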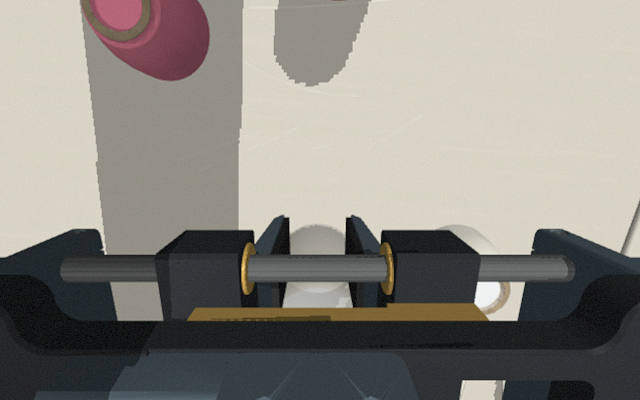

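```bash
python3 -m creep '[[0.62,-15,-2,0,0,0,0],[0.62,-15,-2,0,0,0,0],[0.62,-15,-2,0,0,0,0],[0.62,-15,-2,0,0,0,0],[0.62,-12,-2,0,0,0,0]]'
python3 -m creep '[[0.62,-6,-1,0,0,0,0],[0.62,0,0,0,0,0,0]]'
python3 - <<'E'
from h import *
print(state()['ee_pos'])
f=save('scene','s9');w=save('wrist','w9')
cv2.imwrite('pics/c10.png',np.hstack([cv2.resize(f['frame'][160:360,140:340,::-1],(400,400),interpolation=2),cv2.resize(w['frame'][200:400,220:420,::-1],(400,400),interpolation=2)]))
E
```

```text
time_s: 13.42
ee_pos: [540.9, 190.0, 24.0]
ee_rot: [-180.0, 0.0, -175.6]
force: [-1.1, 0.4, 0.2]
gripper_width: 34.3
time_s: 13.68
ee_pos: [546.4, 189.5, 24.1]
ee_rot: [180.0, 0.0, -175.6]
force: [0.6, 1.0, -0.1]
gripper_width: 34.6
[546.42136662 189.48570006  24.14450103]
```

View pics/c10.png

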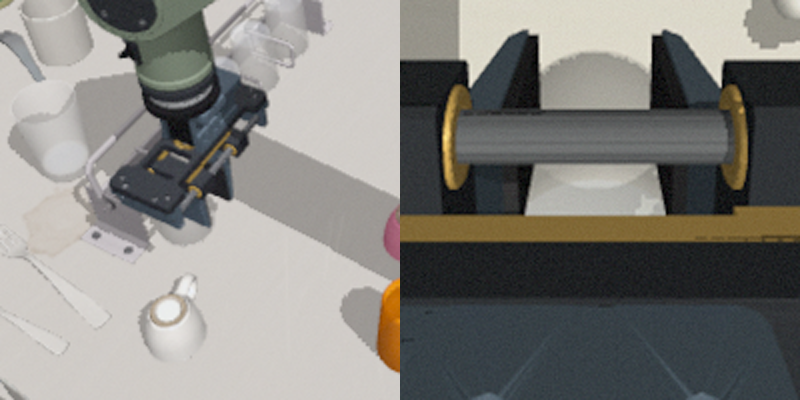

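```bash
python3 -m creep '[[0.62,-8,0,0,0,0,0],[0.62,-13,-0.5,0,0,0,0],[0.62,-13,-0.5,0,0,0,0],[0.62,-13,0,0,0,0,0]]'
python3 -m creep '[[0.62,-8,0,0,0,0,0],[0.62,-5,0,0,0,0,0],[0.62,-4,0,0,0,0,0],[0.62,0,0,0,0,0,0]]'
python3 - <<'E'
from h import *
print(state()['ee_pos'],state()['force'])
f=save('scene','s10');w=save('wrist','w10')
cv2.imwrite('pics/c11.png',np.hstack([cv2.resize(f['frame'][160:360,140:340,::-1],(400,400),interpolation=2),cv2.resize(w['frame'][200:400,220:420,::-1],(400,400),interpolation=2)]))
E
```

```text
time_s: 14.28
ee_pos: [593.9, 192.1, 24.1]
ee_rot: [-180.0, 0.0, -175.6]
force: [-1.8, 0.8, 0.2]
gripper_width: 34.6
time_s: 14.78
ee_pos: [610.1, 193.5, 24.1]
ee_rot: [-180.0, 0.0, -175.6]
force: [0.0, -0.4, -0.1]
gripper_width: 34.6
[610.10298594 193.47991764  24.10373723] [ 0.00738977 -0.43748154 -0.11031853]
```

View pics/c11.png

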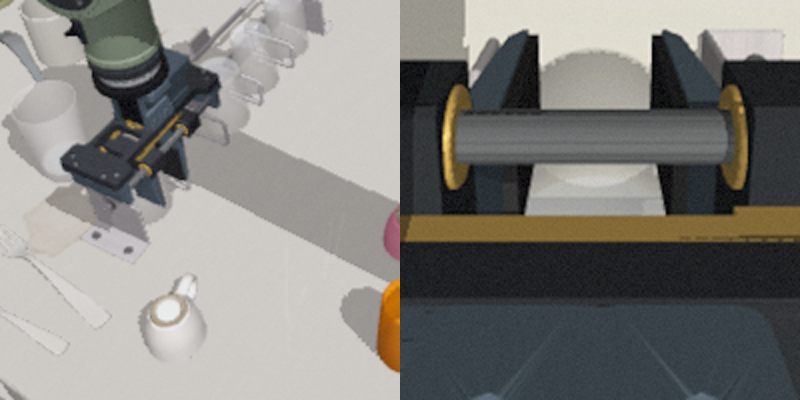

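```bash
python3 -m creep '[[0.62,-2,0,0,0,0,0],[0.62,-2,0,0,0,0,0],[0.62,0,0,0,0,0,0]]'
python3 -m creep '[[0.62,30,0,0,0,0,0],[0.62,40,0,0,0,0,0],[0.62,0,0,-60,0,0,0],[0.62,0,0,-60,0,0,0],[0.62,0,0,0,0,0,0]]'
python3 - <<'E'
from h import *
print(state()['ee_pos'],state()['qpos'])
f=save('scene','s11');f=save('top','t11')
import plan
plan.plan([[450,0,150,125],[400,-180,150,60]],g=0.62)
E
```

```text
time_s: 15.25
ee_pos: [613.0, 193.7, 24.1]
ee_rot: [-180.0, -0.1, -175.6]
force: [-3.1, 0.7, 1.6]
gripper_width: 34.4
time_s: 15.88
ee_pos: [548.3, 189.7, 149.9]
ee_rot: [179.8, 0.8, -175.6]
force: [-0.1, 0.4, 0.9]
gripper_width: 34.6
[548.25493044 189.65749754 149.9150673 ] [ 1.79599274e+01  1.96483687e+01  9.27662741e+01 -2.37850708e-02
  6.67788670e+01 -7.64635581e+01]
-> [450.   0. 150. 125.]
-> [ 400. -180.  150.   60.]
[[0.6, 18.1, -30.1, -0.9, 0.0, 0.0, 9.9], [0.6, 12.7, -32.8, -0.9, 0.0, 0.0, 9.9], [0.6, 6.9, -34.5, -0.9, 0.0, 0.0, 9.9], [0.6, 0.8, -35.1, -0.9, 0.0, 0.0, 9.9], [0.6, -5.2, -34.8, -0.9, 0.0, 0.0, 9.9]]
[[0.6, -11.1, -33.3, -0.9, 0.0, 0.0, 9.9], [0.6, -17.0, -20.6, 0.0, 0.0, 0.0, 9.3], [0.6, -20.1, -17.6, 0.0, 0.0, 0.0, 9.3], [0.6, -22.6, -14.1, 0.0, 0.0, 0.0, 9.3], [0.6, -24.6, -10.3, 0.0, 0.0, 0.0, 9.3]]
[[0.6, -26.0, -6.2, 0.0, 0.0, 0.0, 9.3], [0.6, -26.6, -1.9, 0.0, 0.0, 0.0, 9.3], [0.6, -26.6, 2.4, 0.0, 0.0, 0.0, 9.3]]
```

View pics/s11.png

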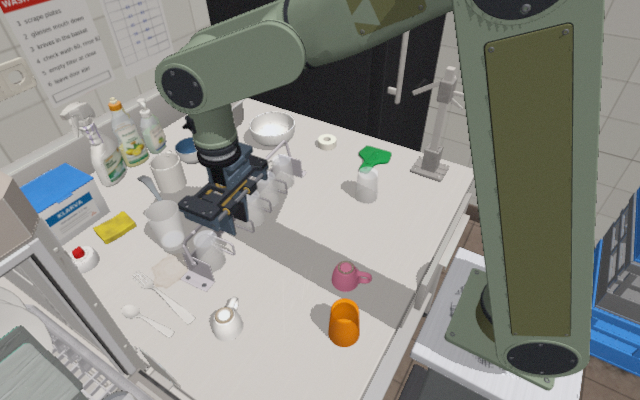

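View pics/t11.png

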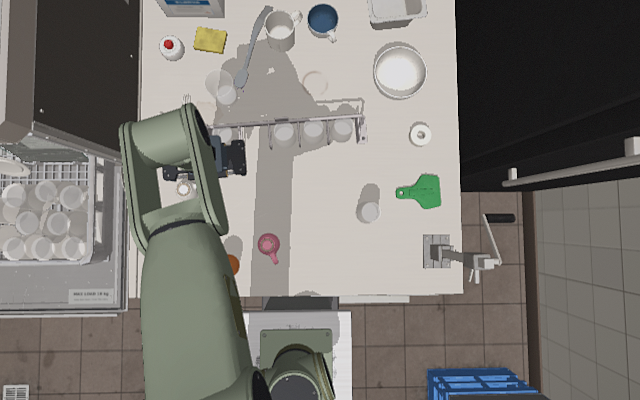

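```bash
python3 - <<'E'
import plan
plan.plan([[404,-277,150,66.6]],[548.2,189.7,149,184.4],g=0.62)
E
```

```text
-> [ 404.  -277.   150.    66.6]
[[0.6, 15.0, -37.9, -0.1, 0.0, 0.0, 9.8], [0.6, 8.3, -39.8, -0.1, 0.0, 0.0, 9.8], [0.6, 1.4, -40.7, -0.1, 0.0, 0.0, 9.8], [0.6, -5.5, -40.3, -0.1, 0.0, 0.0, 9.8], [0.6, -12.3, -38.8, -0.1, 0.0, 0.0, 9.8]]
[[0.6, -18.8, -36.1, -0.1, 0.0, 0.0, 9.8], [0.6, -24.6, -32.4, -0.1, 0.0, 0.0, 9.8], [0.6, -29.8, -27.7, -0.1, 0.0, 0.0, 9.8], [0.6, -34.1, -22.3, -0.1, 0.0, 0.0, 9.8], [0.6, -37.4, -16.1, -0.1, 0.0, 0.0, 9.8]]
[[0.6, -39.6, -9.6, -0.1, 0.0, 0.0, 9.8], [0.6, -40.6, -2.7, -0.1, 0.0, 0.0, 9.8]]
```

```bash
python3 -m creep '[[0.62,15,-38,0,0,0,9.8],[0.62,8.5,-40,0,0,0,9.8],[0.62,1.5,-40.5,0,0,0,9.8],[0.62,-5.5,-40.5,0,0,0,9.8],[0.62,-12.5,-39,0,0,0,9.8]]'
python3 -m creep '[[0.62,-19,-36,0,0,0,9.8],[0.62,-24.5,-32.5,0,0,0,9.8],[0.62,-30,-27.5,0,0,0,9.8],[0.62,-34,-22.5,0,0,0,9.8],[0.62,-37.5,-16,0,0,0,9.8]]'
python3 -m creep '[[0.62,-39.5,-9.5,0,0,0,9.8],[0.62,-40.5,-3,0,0,0,9.8],[0.62,0,0,0,0,0,0],[0.62,0,0,0,0,0,0]]'
python3 - <<'E'
from h import *
print(state()['ee_pos'])
f=save('scene','s12');f=save('top','t12');f=save('wrist','w12')
for p in [(434,-208,88),(434,-208,0)]: print(proj(f,p))
E
```

```text
time_s: 16.6
ee_pos: [482.1, -7.8, 142.1]
ee_rot: [-179.9, -0.1, 135.1]
force: [-0.5, -0.3, -0.9]
gripper_width: 34.9
time_s: 17.23
ee_pos: [422.5, -202.2, 142.2]
ee_rot: [-179.8, -0.1, 86.1]
force: [0.6, 0.9, -0.4]
gripper_width: 34.7
time_s: 17.73
ee_pos: [399.1, -278.1, 142.8]
ee_rot: [-179.8, -0.1, 66.9]
force: [0.2, 1.1, 0.4]
gripper_width: 34.7
[ 399.10065186 -278.05507878  142.75827463]
(np.float64(322.9262331209894), np.float64(117.35084212182699))
(np.float64(321.5313387990495), np.float64(119.70204989834801))
```

View pics/w12.png

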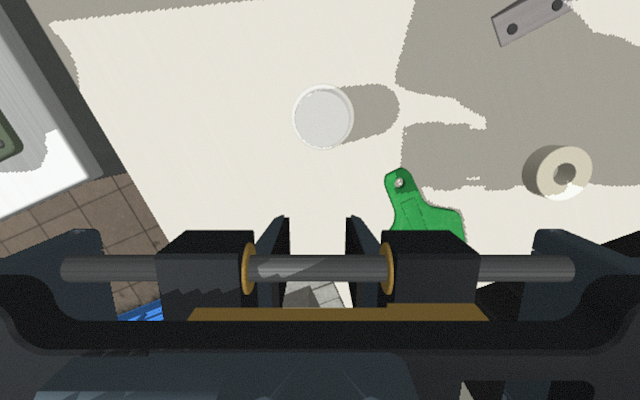

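View pics/t12.png

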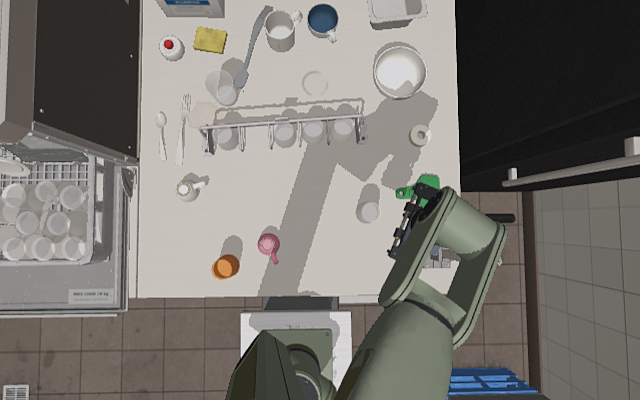

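```bash
python3 -m creep '[[0.62,0,5,40,0,0,0],[0.62,0,0,55,0,0,0],[0.62,0,0,23,0,0,0],[0.62,12,0,0,0,0,0],[0.62,10,0,0,0,0,0]]'
python3 -m creep '[[0.62,10,0,0,0,0,0],[0.62,14,0,0,0,0,0],[0.62,18,0,0,0,0,0],[0.62,20,0,0,0,0,0],[0.62,20,0,0,0,0,0]]'
python3 - <<'E'
from h import *
print(state()['ee_pos'])
f=save('wrist','w13')
E
```

```text
time_s: 18.5
ee_pos: [414.3, -259.9, 27.2]
ee_rot: [179.9, 0.0, 66.9]
force: [0.5, -0.3, 0.1]
gripper_width: 34.6
time_s: 19.12
ee_pos: [446.0, -184.3, 26.6]
ee_rot: [179.9, 0.0, 66.8]
force: [-0.6, -1.9, 1.7]
gripper_width: 34.5
[ 445.98946767 -184.2805583    26.60009791]
```

View pics/w13.png

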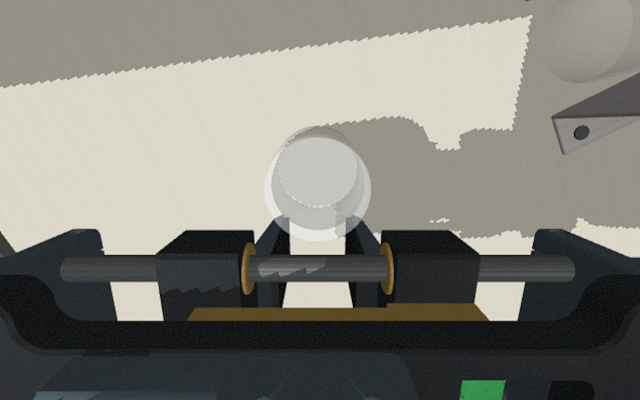

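```bash
python3 -m creep '[[0.62,20,0,0,0,0,0],[0.62,20,0,0,0,0,0],[0.62,20,0,0,0,0,0],[0.62,20,0,0,0,0,0],[0.62,20,0,0,0,0,0]]'
python3 -m creep '[[0.62,20,0,0,0,0,0],[0.62,20,0,0,0,0,0],[0.62,20,0,0,0,0,0],[0.62,20,0,0,0,0,0],[0.62,20,0,0,0,0,0]]'
python3 -m creep '[[0.62,20,0,0,0,0,0],[0.62,16,0,0,0,0,0],[0.62,12,0,0,0,0,0],[0.62,8,0,0,0,0,0],[0.62,4,0,0,0,0,0]]'
python3 -m creep '[[0.62,0,0,0,0,0,0]]'
python3 - <<'E'
from h import *
print(state()['ee_pos'])
f=save('wrist','w14')
for p in [(570,105.8,88),(570,105.8,0)]: print(proj(f,p))
E
```

```text
time_s: 19.8
ee_pos: [484.7, -92.4, 26.2]
ee_rot: [-180.0, 0.0, 66.8]
force: [-0.2, -1.6, 0.1]
gripper_width: 34.3
time_s: 20.42
ee_pos: [524.2, -0.3, 26.2]
ee_rot: [-180.0, 0.0, 66.8]
force: [-1.2, -1.6, -0.1]
gripper_width: 34.8
time_s: 21.05
ee_pos: [547.5, 54.0, 26.1]
ee_rot: [-180.0, 0.0, 66.8]
force: [-1.3, -1.0, 1.1]
gripper_width: 34.8
time_s: 21.18
ee_pos: [547.5, 53.9, 26.1]
ee_rot: [180.0, -0.0, 66.8]
force: [-0.6, 0.3, 0.8]
gripper_width: 34.3
[547.54582546  53.91868322  26.07743418]
(np.float64(318.7445548405618), np.float64(155.99150269435862))
(np.float64(318.10499388203175), np.float64(144.66510018144106))
```

View pics/w14.png

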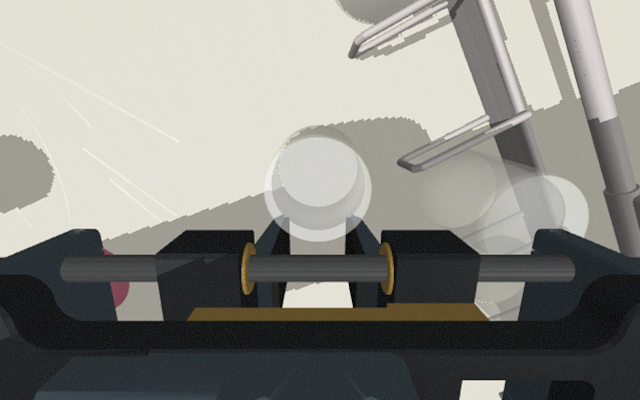

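```bash
python3 -m creep '[[0.62,6,0,0,0,0,0],[0.62,5,0,0,0,0,0],[0.62,2,0,0,0,0,0],[0.62,0,0,0,0,0,0]]'
python3 - <<'E'
from h import *
f=save('wrist','w15');s=state();print(s['ee_pos'],s['qpos'])
im=f['frame']; print(ray(load('w14'),318,188.5,88))
cv2.imwrite('pics/c15.png',cv2.resize(im[100:260,240:440,::-1],None,fx=4,fy=3.7,interpolation=2))
E
```

```text
time_s: 21.72
ee_pos: [552.7, 66.0, 26.1]
ee_rot: [180.0, -0.0, 66.8]
force: [0.4, -0.2, -0.1]
gripper_width: 34.9
[552.72381965  65.9270169   26.09770555] [5.61625509e+00 2.50726862e+01 1.04443428e+02 3.67756057e-03
 5.04715605e+01 2.87808456e+01]
[563.46959756  91.40136939  88.        ]
```

View pics/c15.png

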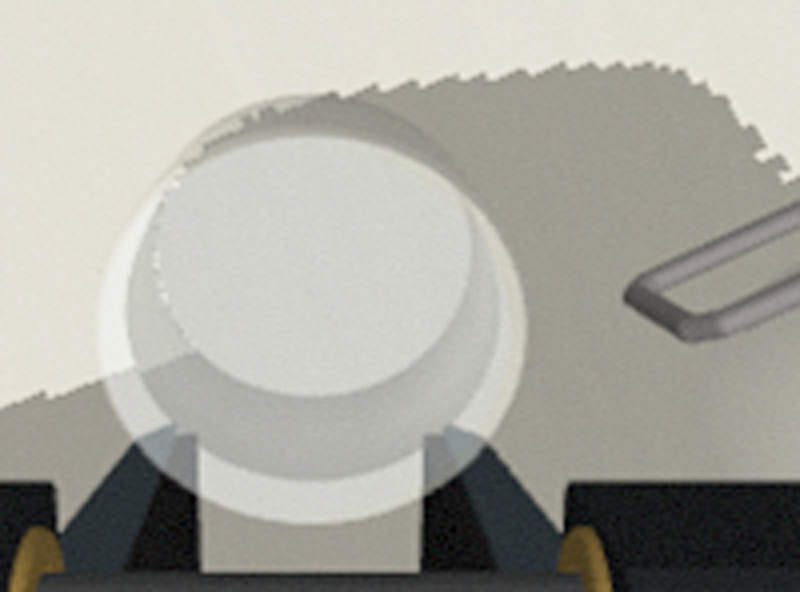

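```bash
python3 - <<'E'
from h import *
f=load('w15');a=np.radians(66.8);d=np.array([np.cos(a),np.sin(a)])
print(ray(f,318,187.8,88)[:2],ray(f,318,125.7,0)[:2]-33*d)
# divider front (y=42 rack) lower tip px
u,v=240+630/4,100+300/3.7; print('div2 front', ray(f,240+695/4,100+330/3.7,3),ray(f,240+635/4,100+290/3.7,46))
import plan
plan.plan([[500,100,100,4.4]],g=.62)
E
```

```text
[568.77432126 103.81639837] [567.64326468 100.60302314]
div2 front [631.19319007  56.51286499   3.        ] [614.79285669  81.17550013  46.        ]
-> [500.  100.  100.    4.4]
[[0.6, 1.8, -10.3, -12.3, 0.0, 0.0, 10.4], [0.6, -0.1, -10.5, -12.3, 0.0, 0.0, 10.4], [0.6, -2.0, -10.3, -12.3, 0.0, 0.0, 10.4], [0.6, -3.8, -9.7, -12.3, 0.0, 0.0, 10.4], [0.6, -5.5, -8.9, -12.3, 0.0, 0.0, 10.4]]
[[0.6, -7.0, -7.7, -12.3, 0.0, 0.0, 10.4]]
```

```bash
python3 - <<'E'
from h import *
import plan
f=load('w15')
print('div2', ray(f,240+695/4,100+330/3.7,46),ray(f,240+635/4,100+290/3.7,3),proj(f,(623.9,68.2,2)))
plan.plan([[541,38,26,66.8],[500,65,26,30],[495,100,26,4.4]],g=.62)
E
```

```text
div2 [621.30978441  70.7910061   46.        ] [623.12514909  69.36900318   3.        ] (np.float64(399.8219838346447), np.float64(179.12409141964406))
-> [541.   38.   26.   66.8]
-> [500.  65.  26.  30.]
-> [495.  100.   26.    4.4]
[[0.6, -30.3, 0.2, 0.1, 0.0, 0.0, 0.0], [0.6, 2.2, -12.1, -0.0, 0.0, 0.0, 9.2], [0.6, 0.2, -12.3, -0.0, 0.0, 0.0, 9.2], [0.6, -1.7, -12.1, -0.0, 0.0, 0.0, 9.2], [0.6, -3.7, -11.7, -0.0, 0.0, 0.0, 9.2]]
[[0.6, 4.4, -10.9, -0.0, 0.0, 0.0, 8.5], [0.6, 2.7, -11.5, -0.0, 0.0, 0.0, 8.5], [0.6, 1.0, -11.7, -0.0, 0.0, 0.0, 8.5]]
```

```bash
python3 -m creep '[[0.62,-30,0,0,0,0,0],[0.62,2,-12,0,0,0,9.2],[0.62,0,-12.5,0,0,0,9.2],[0.62,-2,-12,0,0,0,9.2],[0.62,-4,-12,0,0,0,9.2]]'
python3 -m creep '[[0.62,4,-11,0,0,0,8.5],[0.62,3,-11.5,0,0,0,8.5],[0.62,1,-11.5,0,0,0,8.5],[0.62,0,0,0,0,0,0]]'
python3 - <<'E'
from h import *
f=save('wrist','w16');s=state();print(s['ee_pos'],s['ee_rot'])
print([proj(f,p) for p in [(568.5,104,88),(660.2,112.7,0)]])
E
```

```text
time_s: 22.4
ee_pos: [498.9, 64.9, 26.2]
ee_rot: [180.0, -0.0, 29.7]
force: [0.3, 0.2, -0.2]
gripper_width: 34.9
time_s: 22.9
ee_pos: [494.0, 99.9, 26.2]
ee_rot: [-180.0, -0.0, 4.7]
force: [0.9, -0.2, -0.3]
gripper_width: 34.7
[493.99298558  99.54957856  26.20175086] [ 1.79996028e+02 -1.82104918e-02  4.71197108e+00]
[(np.float64(321.9838089447716), np.float64(115.37734251471454)), (np.float64(318.74584089682224), np.float64(-21.824154050806413))]
```

View pics/w16.png

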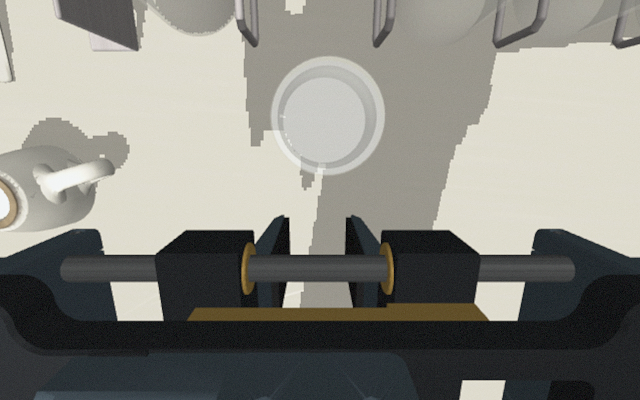

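```bash
python3 -m creep '[[0.62,14,0,0,0,0,0.3],[0.62,12,0,0,0,0,0],[0.62,6,0,0,0,0,0],[0.62,6,0,0,0,0,0],[0.62,4,0,0,0,0,0]]'
python3 -m creep '[[0.62,0,0,0,0,0,0]]'
python3 - <<'E'
from h import *
f=save('wrist','w17');s=state();print(s['ee_pos'],s['ee_rot'])
E
```

```text
time_s: 23.58
ee_pos: [535.8, 102.4, 26.0]
ee_rot: [180.0, 0.0, 4.2]
force: [-1.3, -0.8, 1.1]
gripper_width: 34.7
time_s: 23.7
ee_pos: [536.1, 102.6, 26.1]
ee_rot: [180.0, -0.0, 4.2]
force: [-0.0, -1.4, 0.3]
gripper_width: 34.4
[535.89592217 102.64845662  26.07425221] [-1.79997166e+02 -1.29062042e-02  4.22960156e+00]
```

View pics/w17.png

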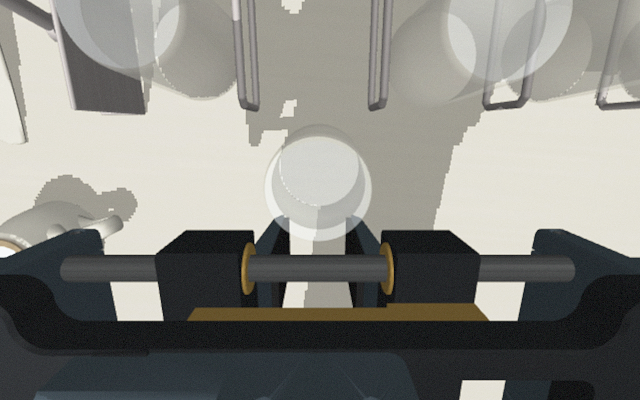

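```bash
python3 - <<'E'
from h import *
f=load('w17')
for z in (0,3,46): print(z,ray(f,251,109,z)[:2],ray(f,374,108,z)[:2])
print('expected',[(617,152.7),(623.9,68.2)],ray(f,318,187,88))
print('exp px',proj(f,(616.7,152.5,1)),proj(f,(623.2,68.8,1)))
E
```

```text
0 [614.50068726 158.20629597] [622.03652069  66.53642073]
3 [614.38215724 157.5415174 ] [621.81824613  67.08498767]
46 [612.68322693 148.01302445] [618.68964404  74.94778059]
expected [(617, 152.7), (623.9, 68.2)] [576.99455835 105.40262746  88.        ]
exp px (np.float64(258.4434128930239), np.float64(106.42591350914742)) (np.float64(371.4224168865823), np.float64(106.0420377233895))
```

```bash
python3 -m creep '[[0.62,10,-0.6,0,0,0,0],[0.62,12,-0.6,0,0,0,0],[0.62,13,-0.5,0,0,0,0],[0.62,13,-0.5,0,0,0,0]]'
python3 - <<'E'
from h import *
f=save('wrist','w18');s=state();print(s['ee_pos'],s['ee_rot'])
E
```

```text
time_s: 24.25
ee_pos: [584.7, 108.5, 26.0]
ee_rot: [180.0, -0.0, 4.2]
force: [-1.2, -0.5, -0.7]
gripper_width: 34.7
[586.92982375 108.74802011  26.19162578] [-179.98997133   -0.19182263    4.22509547]
```

View pics/w18.png

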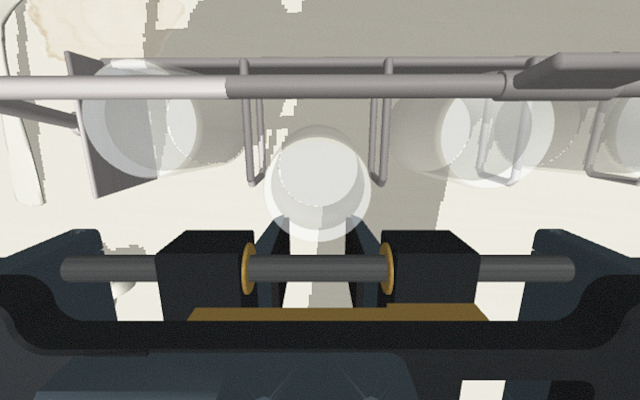

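```bash
python3 -m creep '[[0.62,9,0,0,0,0,0],[0.62,8,0,0,0,0,0],[0.62,6,0,0,0,0,0],[0.62,5,0,0,0,0,0],[0.62,3,0,0,0,0,0]]'
python3 -m creep '[[0.62,2,0,0,0,0,0],[0.62,0,0,0,0,0,0]]'
python3 - <<'E'
from h import *
f=save('wrist','w19');s=state();print(s['ee_pos'],s['force'])
E
```

```text
time_s: 24.92
ee_pos: [614.7, 110.6, 26.1]
ee_rot: [180.0, 0.0, 4.2]
force: [-0.2, -0.5, 0.3]
gripper_width: 34.4
time_s: 25.18
ee_pos: [616.6, 110.8, 26.1]
ee_rot: [180.0, -0.0, 4.2]
force: [-0.2, 0.0, -0.3]
gripper_width: 34.4
[616.51300428 110.77970013  26.11079266] [-0.31093218  0.90004495 -0.58837773]
```

View pics/w19.png

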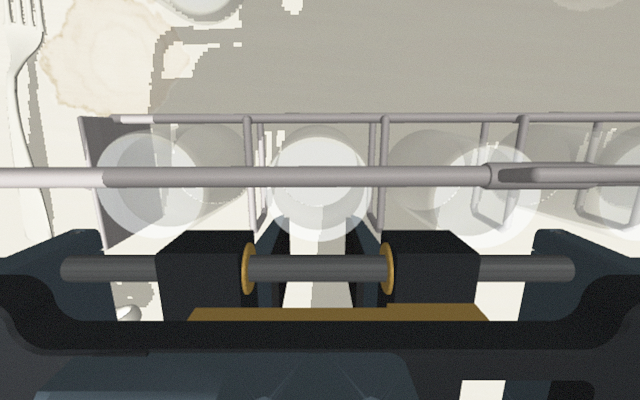

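```bash
python3 -m creep '[[0.62,2,0,0,0,0,0],[0.62,1,0,0,0,0,0],[0.62,0,0,0,0,0,0]]'
python3 -m creep '[[0.62,-30,0,0,0,0,0],[0.62,-35,0,0,0,0,0],[1,0,0,-60,0,0,0],[1,0,0,-60,0,0,0],[1,0,0,-60,0,0,0]]'
python3 - <<'E'
from h import *
import plan
f=save('wrist','w20');g=save('scene','s20');s=state();print(s['ee_pos'],s['force'],s['ee_rot'])
plan.plan([[665,36,215,4.4],[751,36,215,4.4],[751,36,101,4.4]],g=1)
E
```

```text
time_s: 25.6
ee_pos: [619.3, 111.0, 26.1]
ee_rot: [180.0, 0.0, 4.2]
force: [-1.8, -0.6, -0.9]
gripper_width: 34.7
time_s: 26.22
ee_pos: [554.8, 106.2, 208.3]
ee_rot: [180.0, -0.1, 4.2]
force: [1.2, -0.5, -0.3]
gripper_width: 7.8
[559.2759616  107.00196681 214.07782396] [0.6738373  0.37058674 0.14727309] [-179.91352286   -0.95516816    4.22828291]
-> [665.   36.  215.    4.4]
-> [751.   36.  215.    4.4]
-> [751.   36.  101.    4.4]
[[1.0, 33.4, 26.2, -0.3, 0.0, 0.0, -0.1], [1.0, 33.4, 26.3, -0.3, 0.0, 0.0, -0.1], [1.0, 33.3, 26.3, -0.3, 0.0, 0.0, -0.1], [1.0, 42.8, 3.4, -0.0, 0.0, 0.0, 0.1], [1.0, 42.9, 3.3, -0.0, 0.0, 0.0, 0.1]]
[[1.0, 0.0, -0.0, 57.0, 0.0, 0.0, -0.0], [1.0, 0.0, -0.0, 57.0, 0.0, 0.0, -0.0]]
```

View pics/w20.png

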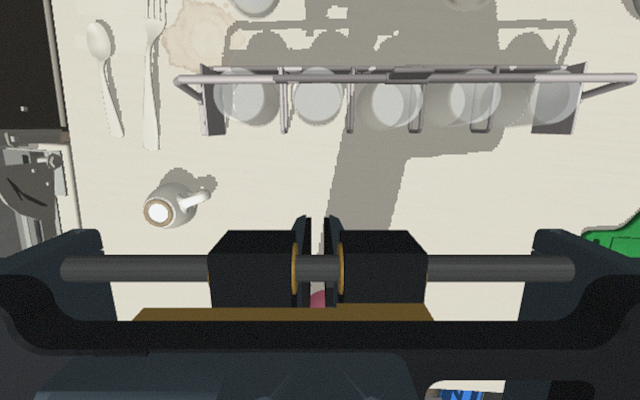

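View pics/s20.png

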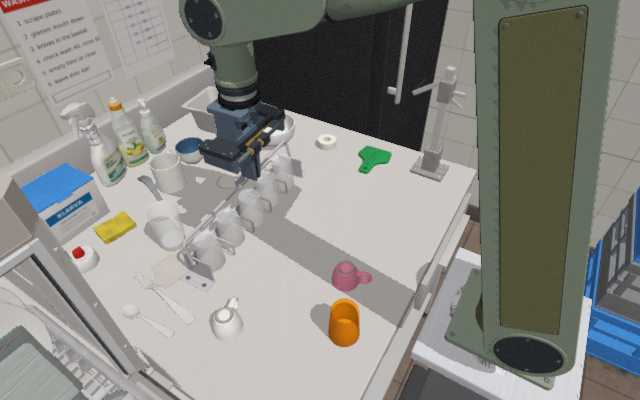

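```bash
python3 - <<'E'
from h import *
f=load('w20');print(ray(f,408,73,124),proj(f,(702.5,31.7,124)))
for n,u,v in [('g1',241,96),('g2',319,96),('g3',396,103)]: print(n,ray(f,u,v,88))
E
python3 -m creep '[[1,33.5,26,0,0,0,0],[1,33.5,26,0,0,0,0],[1,33.5,26,0,0,0,0],[1,43,3.5,0,0,0,0],[1,43,3.5,0,0,0,0]]'
python3 -m creep '[[1,0,0,0,0,0,0],[1,0,0,57,0,0,0],[1,0,0,50,0,0,0],[1,0,0,0,0,0,0]]'
```

```text
[677.70583504  32.23215337 124.        ] (np.float64(412.8144916340731), np.float64(43.16958936970306))
g1 [649.33176104 193.41414204  88.        ]
g2 [655.40219247 111.86802857  88.        ]
g3 [654.47900221  30.37204412  88.        ]
time_s: 26.95
ee_pos: [748.3, 34.6, 205.4]
ee_rot: [180.0, -0.0, 4.2]
force: [0.6, -0.5, 1.0]
gripper_width: 0.5
time_s: 27.45
ee_pos: [742.5, 35.2, 94.2]
ee_rot: [-180.0, 0.6, 4.2]
force: [-0.1, 0.3, -0.1]
gripper_width: 0.6
```

```bash
python3 -m creep '[[1,-8,0,-4,0,0,0],[1,-12,0,0,0,0,0],[1,-12,0,0,0,0,0],[1,-12,0,0,0,0,0],[1,0,0,0,0,0,0]]'
python3 - <<'E'
from h import *
f=save('scene','s21');s=state();print(s['ee_pos'],s['force'])
cv2.imwrite('pics/c21.png',cv2.resize(f['frame'][60:300,140:360,::-1],None,fx=2.5,fy=2.5,interpolation=2))
E
```

```text
time_s: 28.08
ee_pos: [702.0, 31.9, 103.8]
ee_rot: [180.0, -0.0, 4.2]
force: [-0.4, 0.3, 0.3]
gripper_width: 0.5
[702.75271399  31.86491204 103.6402764 ] [ 0.11514257  0.76409654 -0.14406341]
```

View pics/c21.png

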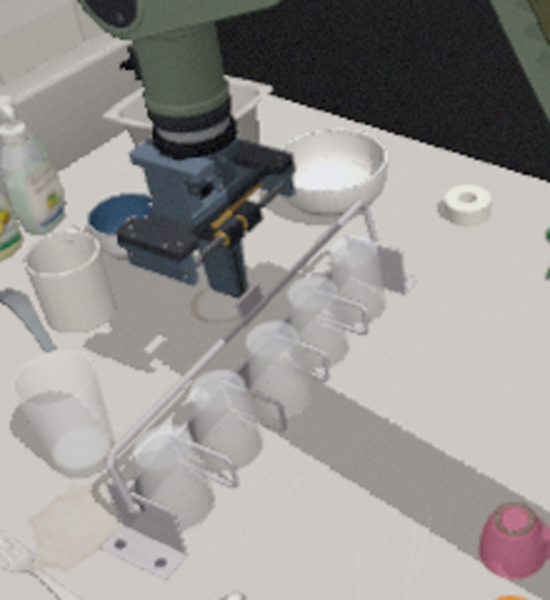

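```bash
python3 -m creep '[[1,-10,0,0,0,0,0],[1,-10,0,0,0,0,0],[1,-10,0,0,0,0,0],[1,-10,0,0,0,0,0],[1,-8,0,0,0,0,0]]'
python3 -m creep '[[1,0,0,0,0,0,0],[1,0,0,0,0,0,0]]'
python3 - <<'E'
from h import *
f=save('scene','s22');s=state();print(s['ee_pos'],s['force'])
cv2.imwrite('pics/c22.png',cv2.resize(f['frame'][60:300,140:360,::-1],None,fx=2.5,fy=2.5,interpolation=2))
E
```

```text
time_s: 28.75
ee_pos: [654.2, 28.3, 103.1]
ee_rot: [180.0, 0.0, 4.2]
force: [-0.4, 0.7, -0.7]
gripper_width: 0.4
time_s: 29.0
ee_pos: [655.3, 28.4, 103.2]
ee_rot: [180.0, -0.0, 4.2]
force: [0.9, -0.5, -0.1]
gripper_width: 0.4
[655.38751221  28.37508442 103.14692243] [-0.13814425  0.81186582 -0.35009757]
```

View pics/c22.png

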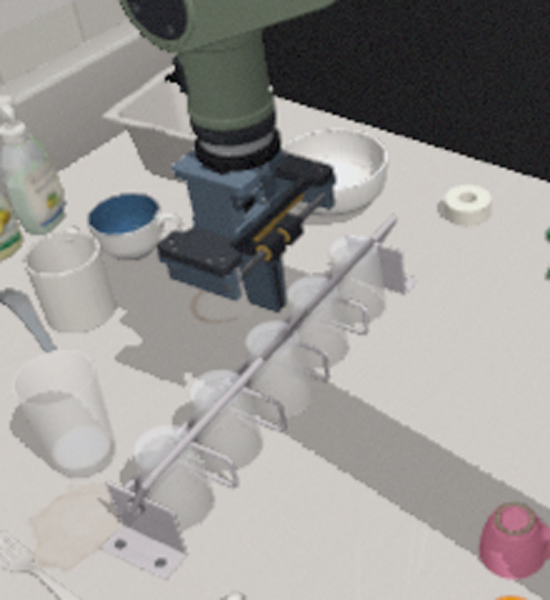

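```bash
python3 -m creep '[[1,0,0,-40,0,0,0],[1,0,0,-40,0,0,0],[1,-45,0,0,0,0,0],[1,-45,0,0,0,0,0],[1,-30,0,0,0,0,0]]'
python3 -m creep '[[1,-30,0,0,0,0,0],[1,0,0,0,0,0,0],[1,0,0,0,0,0,0],[1,0,0,0,0,0,0]]'
python3 - <<'E'
from h import *
s=state();print(s['ee_pos'],s['force'])
f=save('scene','s23');w=save('wrist','w23')
cv2.imwrite('pics/c23.png',cv2.resize(f['frame'][60:300,140:360,::-1],None,fx=2.5,fy=2.5,interpolation=2))
E
```

```text
time_s: 29.68
ee_pos: [533.8, 19.4, 183.3]
ee_rot: [180.0, 0.0, 4.2]
force: [0.4, -0.1, -0.5]
gripper_width: 0.3
time_s: 30.18
ee_pos: [506.7, 17.4, 183.0]
ee_rot: [180.0, -0.0, 4.2]
force: [0.6, 0.4, -0.3]
gripper_width: 0.1
[506.68982472  17.38839207 183.02858964] [ 0.63182583  0.43157289 -0.26364151]
```

View pics/c23.png

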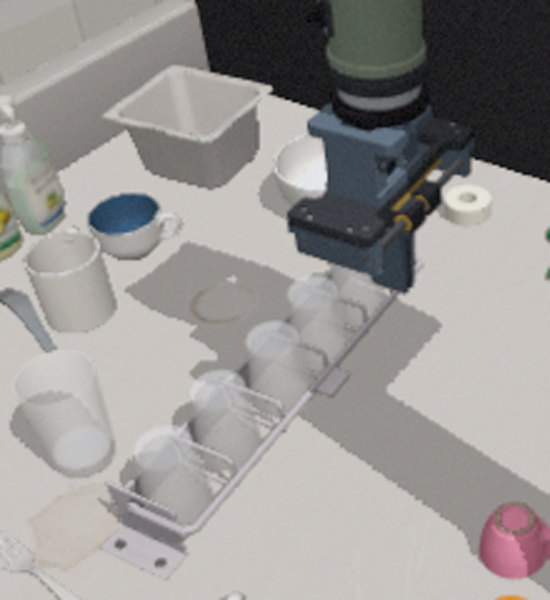

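View pics/w23.png

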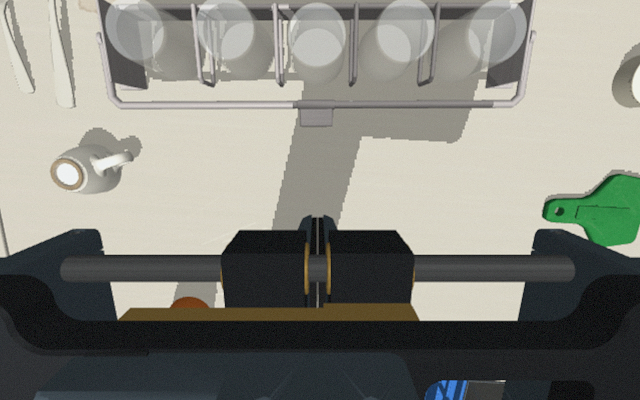

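```bash
python3 - <<'E'
from h import *
s=load('s23');w=load('w23')
for th in (0,.06,.12,.2):
    c,si=np.cos(th),np.sin(th); p=np.array([666.6,28.9,0])+np.array([-77*c*.997,-77*c*.076,55+77*si])
    q=np.array([666.6,28.9,0])+np.array([-64*c*.997-.076*0,-64*c*.076,55+64*si])
    print(th,'tab s',proj(s,p),'w',proj(w,p),'rod mid w',proj(w,q))
P=[]
for f,u,v in [(s,272,212.4),(w,316.5,116.5)]:
    V=f['view'];P+= [ (u-f['cx'])/f['fx']*V[2]-V[0], (v-f['cy'])/f['fy']*V[2]-V[1]]
P=np.array(P); x=np.linalg.svd(P)[2][-1]; print('tri tab',x[:3]/x[3], 'expected z55 at 0; 64 at .12')
for n,u,v in [('g1',137,31),('g2',228,31),('g3',317,32),('g4',406,30),('g5',497,30)]:print(n,ray(w,u,v,88))
E
```

```text
0 tab s (np.float64(272.6132816752283), np.float64(211.48238195607382)) w (np.float64(317.74628974343324), np.float64(113.27912417088)) rod mid w (np.float64(317.73152114729265), np.float64(100.67501929245758))
0.06 tab s (np.float64(272.3904564458254), np.float64(210.1846893502406)) w (np.float64(317.75621443846296), np.float64(112.95477269842961)) rod mid w (np.float64(317.7396571560419), np.float64(100.2498181629207))
0.12 tab s (np.float64(272.07503022887096), np.float64(208.8503843030203)) w (np.float64(317.76607819616777), np.float64(112.34813638683586)) rod mid w (np.float64(317.7476954779482), np.float64(99.58432133561331))
0.2 tab s (np.float64(271.5112191280493), np.float64(207.02293552814285)) w (np.float64(317.7790747373716), np.float64(111.08146446707535)) rod mid w (np.float64(317.7582088426863), np.float64(98.31133943545665))
tri tab [587.71123056  25.38473371  55.02629992] expected z55 at 0; 64 at .12
g1 [648.13771622 193.56284664  88.        ]
g2 [654.3338699  110.42526592  88.        ]
g3 [659.57465576  29.04245187  88.        ]
g4 [667.27050958 -52.10590921  88.        ]
g5 [ 673.46453299 -135.21412004   88.        ]
```

```bash
python3 -m creep '[[1,-20,0,0,0,0,0],[1,0,0,0,0,0,0],[1,0,0,0,0,0,0],[1,0,0,0,0,0,0]]'
python3 - <<'E'
from h import *
f=save('top','t24');w=save('wrist','w24')
cv2.imwrite('pics/c24.png',np.hstack([cv2.resize(f['frame'][90:260,150:450,::-1],(600,340),interpolation=2)]))
print(ray(w,0,0,0) is None, ray(f,420,133,25))
E
```

```text
time_s: 30.78
ee_pos: [486.3, 15.9, 183.1]
ee_rot: [180.0, -0.0, 4.2]
force: [-0.5, -0.4, 0.3]
gripper_width: 0.4
False [ 664.85633649 -366.95031764   25.        ]
```

View pics/c24.png

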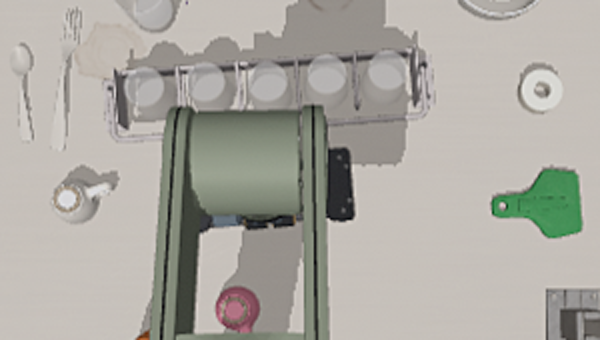

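View pics/w24.png

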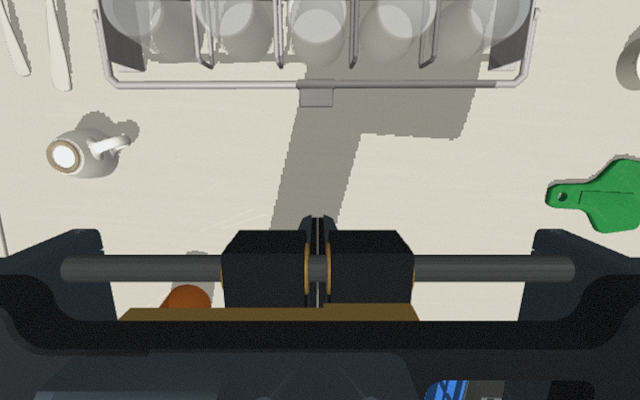

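All five bays are filled, the keeper rod lies across the front, the cup stands mouth down, and the scraper and label roll have not moved. The arm is clear, so I am handing in.

```bash
python3 -c "
from workcell import job_done
print(job_done())"
```

```text
the job is handed in; nothing more can be done
None
```

The rack is filled, the keeper is down and the job is handed in at about 31 s. `job_done` reports no verdict, so success rests on my own checks below.

**What I did**
- **Cup:** I slid the espresso cup aside to about (500, 310) mm and left it standing mouth down. My first grip on it slipped off without moving it noticeably. A lower grip held.
- **Tumblers:** I pushed the left one into bay 1 and the right one into bay 2. Both slid along the worktop between half-open fingers, each until a slight resistance at the end.
- **Keeper:** I nudged it from behind past upright, and it sank shut by its own weight.

**What the last pictures showed**
- **Rack:** All five bays hold an upright tumbler in an even row.
- **Keeper:** The tab, located from two views, is at height 55.0 mm, which is where it lies at angle 0.
- **Cup and bystanders:** The cup stands on the worktop. The label roll and scraper looked unmoved.

**What disagreed**
- **Tumbler positions:** The final wrist picture puts all five tumblers about 6 mm nearer the front than my bay points. The untouched ones show the same offset, so I took it as measuring error; it is also well inside the 22 mm limit.
- **Cup grip:** The gripper closed to 43.5 mm on the cup, where I expected about 60 mm. I did not find out why.

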